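Unstack the bench kit onto its fitted rests

TASK

Take the stack on the repair bench apart from the top down, one thing at a time, and set each thing upright in the black rest of its own shape and size, flat on the rest's floor inside the lip: the dropper bottle in the small round rest, the round tin in the larger round rest, the square tin in the square rest and the oblong metal case in the oblong rest. Set the things down rather than dropping them, and do not tip over the glass flask or the glass beaker that stand on the bench.

Things in the scene. Friction and masses are not known exactly. Their poses are not given: they have to be found in the camera images.
- dropper: White plastic dropper bottle, top of the stack. Round body 28 mm in diameter and 38 mm high, then a narrow white nozzle cap; 62 mm high in all. Origin: centre of its underside, z up along the bottle. About 30 g. At the start it stands on the round tin.
- round_tin: Closed round copper tin, a plain upright cylinder 42 mm in diameter, 28 mm high. Origin: centre of its underside, z up. About 70 g. At the start it stands on the square tin.
- square_tin: Closed square dark steel tin, 50 x 50 mm, 28 mm high. Origin: centre of its underside, z up, x and y square to its sides. About 80 g. At the start it lies on the metal case, turned a little to it.
- shell: Oblong closed aluminium device case with fine dark ribs along its top, 110 mm long (its x), 58 mm wide (its y), 30 mm high. Origin: centre of its underside, z up. About 180 g. It is the bottom of the stack and lies on the bench top.
- dropper_rest: Small round black rest fixed to the bench, the smaller of the two round ones: 52 mm outside diameter, round recess 40 mm in diameter. Origin: centre of its underside, on the bench top, z up. Its floor is 3 mm and the top of its lip 7 mm above the bench (so the recess is 4 mm deep). Never moves.
- round_rest: Larger round black rest fixed to the bench: 68 mm outside diameter, round recess 56 mm in diameter; floor 3 mm, lip top 7 mm above the bench. Origin: centre of its underside, z up. Never moves.
- square_rest: Square black rest fixed to the bench: 76 x 76 mm outside, recess 64 x 64 mm; floor 3 mm, lip top 7 mm above the bench. Origin: centre of its underside, z up, x and y square to its sides. Never moves.
- shell_rest: Oblong black rest fixed to the bench: 136 x 84 mm outside, recess 124 mm (its x) by 72 mm (its y); floor 3 mm, lip top 7 mm above the bench. Origin: centre of its underside, z up. Either way round will do for the case. Never moves.
- flask: Small loose stoppered glass flask, conical, 52 mm across the foot, 74 mm high, standing upright. Origin: centre of its underside. Not to be tipped over.
- beaker: Small loose open glass beaker, 54 mm across, 62 mm high, standing upright. Origin: centre of its underside. Not to be tipped over. The other small loose things on the bench are at most 80 mm high.

How it is judged:
By the outcome, as a careful person would: the job done as asked, in the order asked, and still so for the second after the job is handed in, with the robot touching nothing.
It also fails if it takes over 120 s, if anything falls off the work surface, if the arm or the gripper's body presses on something with over 40 N, if the wrist force passes 120 N, or if a joint passes its speed limit or range.

ROBOT

A 6-joint arm with a two-finger parallel gripper is mounted at the origin on the work surface. World frame = base frame: x ahead of the robot, y to its left, z up, the work surface at z = 0. Lengths are in m, angles in rad, forces in N, time in s.
With the tool pointing down it reaches from about 0.4 to 0.825 m from the base axis. Payload 7 kg.
Tool frame: the origin (TCP) lies at the very end of the fingers, on their centre line; the grasp point (between the pads) lies arm.grasp_offset behind it (arm.grasp_offset is the distance from the TCP to the grasp point, in m); z points along the fingers, y is the direction in which the jaws open and shut (so a half turn about z gives the same grasp; the last joint's range is limited). The gripper opens to 85 mm and grips with 20 to 120 N. Pads are 22 mm wide; open, the fingers measure 114 mm over their backs; the gripper's body (76 mm by 85 mm) begins 54 mm behind the grasp point. The pads swing forward as they close: fully open they stand 13 mm farther back than shut.
Start: joints at [1.625, 0.359, 0.012, 0, -1.224, -0.288], TCP at [0.156, 0.657, 0.231] pointing down, gripper open.
Joint ranges: [-3.07, 3.07], [-1.43, 2.12], [-1.02, 1.25], [-3.03, 1.67], [-3.05, -0], [-3.03, 3.03]. Speed limits (rad/s): [2.39, 2.39, 3.01, 3.14, 3.14, 3.14].

INTERFACE

Orientations are given as a unit quaternion [w, x, y, z].
In Python, from rig import status, optics, job, arm gives the robot as it stands. The module is installed in compiled form; this text tells all that it offers.
- The arm moves only by the tool apply_moves, never from a script. Its arguments are lists of equal length, an entry for each row: "gripper": the finger opening in m, from 0 to 0.0854; "slide": the shift along the tool's x, y, z in m, a list of three; "turn": the turn about the tool's z in degrees. A call has 1 to 20 rows; each row shifts and turns the pose as measured when the row begins, along the tool's axes as they then stand; what a row does not reach is not made up. A row lasts 1/12 s, in which the tool goes at most 41.7 mm and 7.16 degrees, less where a joint would pass 70% of its speed; a pose out of reach is approached as far as the arm can. A call with a gripper value outside its range is refused whole. The fingers move at their own pace and stop on an object; "grip_force" is the grip in N (left out, the last holds). Time passes only in rows, so rows that do not move let the fingers close. It gives the time, the measured TCP pose, the force and the opening at its end, in the units of the state.
- status.sense(): the state, without advancing time (a new reading comes with each control period).
- optics.grab_frame(name): name is "side" or "top"; returns a dict with "image" (400x640x3 uint8, red, green, blue), "fx", "fy", "cx", "cy" (pixels), "R" (3x3) and "t" (3): a world point X has camera coordinates R X + t. Camera axes: x right, y down, z forward; pixel columns grow to the right and rows downward; lengths in m; the calibration is good to about 2 mm. A picture is of the moment at which its call begins. There is no depth.
- job.finish_job(): hands the job in, once; it reports no verdict.
The state is a dict: "clock": time; "joint_positions": joint angles; "joint_velocities": joint speeds; "tau": joint torques, N m; "position": TCP position; "tool_rot": TCP orientation; "contact_force": force on the tool from outside, world axes, zero at the start; "moment": the same for the moment, N m; "grip_width": finger opening in m.
Only numpy, scipy, OpenCV 4.12 (cv2) and the standard library are available. Lean on these libraries where they do the work, as an engineer would, in place of code of your own. Each camera call takes 0.05 s, during which the arm holds its last target. There are 200 camera calls.

## Working session

There is one attempt and no reset: what is moved stays moved. The work goes in short steps, Python scripts to look and compute and a tool call to move; the robot and the scene stay as the last step left them, time stands still between calls to the robot, and variables do not carry over. Pictures are saved under pics/ and viewed, about 12 in all and at most 16, crops included, and the job is handed in when it is done.

Besides the shell and the picture viewer there is one more tool, called after ">>>" by a JSON object that holds its "name" and its "arguments". apply_moves: Moves the arm, as the interface text tells. Its arguments: {"type":"object","properties":{"gripper":{"type":"array","items":{"type":"number"}},"slide":{"type":"array","items":{"type":"array","items":{"type":"number"}}},"turn":{"type":"array","items":{"type":"number"}},"grip_force":{"type":"number"}},"required":["gripper","slide","turn"]}

```bash
mkdir -p pics
python3 - <<'E'
from rig import status, optics, job, arm
import cv2
s=status.sense()
for k,v in s.items(): print(k,v)
print(arm.grasp_offset,[a for a in dir(arm) if a[0]!='_'])
for n in("top","side"):
    f=optics.grab_frame(n); cv2.imwrite(f"pics/{n}0.png",f["image"][:,:,::-1]); print(n,f["fx"],f["fy"],f["cx"],f["cy"],f["R"],f["t"])
E
```

```text
clock 0.0
joint_positions [ 1.62510453e+00  3.59386289e-01  1.10749652e-02 -3.59547918e-04
 -1.22407316e+00 -2.88099336e-01]
joint_velocities [-0.0004167   0.00037675  0.00146077 -0.00041229 -0.00011587  0.00159141]
tau [-1.31252551e-05 -5.83311510e+01  2.93426549e+01  6.93647236e+00
 -6.05043620e-03 -1.78068598e-05]
position [0.15628583 0.65617808 0.23036937]
tool_rot [ 8.11267196e-04  9.93168020e-01 -1.16690295e-01 -3.12699395e-05]
contact_force [ 0.25120125 -0.93480146  0.78045788]
moment [-0.00821515 -0.00116071 -0.00645266]
grip_width 0.08567212911064923
0.0187 ['MotionError', 'grasp_offset']
top 403.0000178270482 403.0000178270482 325.80043510013115 195.88351304253047 [[-0.07954251 -0.99682709  0.00295816]
 [-0.976028    0.07727904 -0.20346324]
 [ 0.20258906 -0.01907122 -0.97907812]] [0.03129252 0.52901581 1.03989307]
side 407.35911950115343 407.35911950115343 322.5449735231635 200.8506295107316 [[ 0.93973133 -0.34163757  0.01374008]
 [-0.2285387  -0.65750868 -0.71795014]
 [ 0.25431296  0.6715401  -0.69595892]] [-0.49680088  0.19012913  0.83869144]
```

View pics/top0.png

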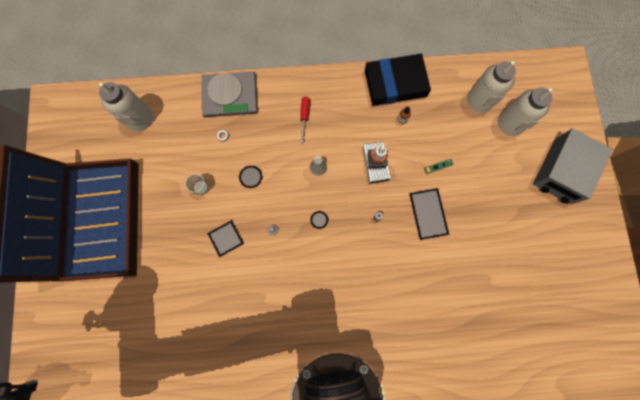

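View pics/side0.png

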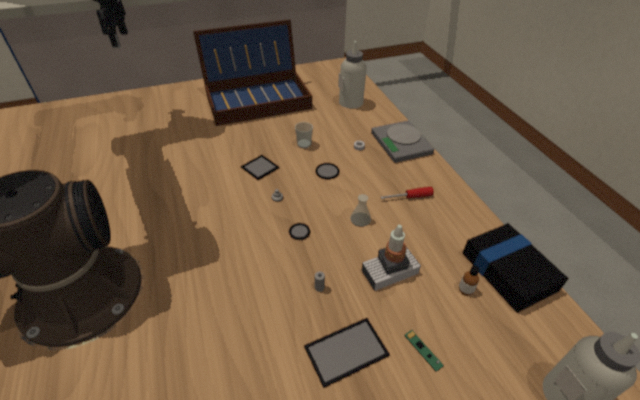

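```bash
cat > h.py <<'E'
import numpy as np, cv2
from rig import status, optics, job, arm
def ray(f,u,v):
    d=np.array([(u-f["cx"])/f["fx"],(v-f["cy"])/f["fy"],1.0]); R=np.array(f["R"]); return -R.T@np.array(f["t"]),R.T@d
def on(f,u,v,z):
    c,d=ray(f,u,v); return c+d*(z-c[2])/d[2]
def proj(f,X):
    p=np.array(f["R"])@np.array(X)+np.array(f["t"]); return np.array([f["fx"]*p[0]/p[2]+f["cx"],f["fy"]*p[1]/p[2]+f["cy"]])
def rectpose(f,cnt,z):
    P=np.array([on(f,*p,z)[:2] for p in cnt.reshape(-1,2)],np.float32); return cv2.minAreaRect(P*1000)
def crop(n,box,k,name):
    f=optics.grab_frame(n); x,y,w,h=box
    im=cv2.resize(f["image"][y:y+h,x:x+w],None,fx=k,fy=k,interpolation=cv2.INTER_CUBIC); cv2.imwrite("pics/"+name,im[:,:,::-1]); return f
E
python3 - <<'E'
from h import *
W={"top":{"drop":(319,219,16),"round":(251,176,18),"square":(226,238,27),"shell":(429,214,36)},
"side":{"drop":(300,231,18),"round":(327,171,19),"square":(260,167,26),"shell":(347,351,50)}}
for n in W:
    f=optics.grab_frame(n); g=f["image"].max(2)
    for k,(u,v,r) in W[n].items():
        s=4; x0,y0=u-r,v-r
        c=cv2.resize(g[y0:v+r,x0:u+r],None,fx=s,fy=s,interpolation=cv2.INTER_CUBIC)
        m=(c<75).astype(np.uint8)
        cs,_=cv2.findContours(m,cv2.RETR_EXTERNAL,cv2.CHAIN_APPROX_NONE); c=max(cs,key=cv2.contourArea)
        c=(c.reshape(-1,2)+.5)/s-.5+[x0,y0]
        print(n,k,rectpose(f,c,.005))
    for nm,z in(("t",0),):pass
f=crop("top",(345,130,60,60),6,"st_top.png"); f2=crop("side",(350,215,80,80),6,"st_side.png")
a=cv2.imread("pics/st_top.png");b=cv2.imread("pics/st_side.png")
a=cv2.copyMakeBorder(a,0,120,0,0,0); cv2.imwrite("pics/st.png",a if 0 else cv2.resize(np.hstack([a,b]),(800,458)))
E
```

```text
top drop ((474.1748962402344, 12.717594146728516), (47.02016067504883, 46.01166534423828), 85.45979309082031)
top round ((613.8648681640625, 199.41116333007812), (63.32429504394531, 61.38365173339844), 85.48623657226562)
top square ((443.28265380859375, 276.0172424316406), (73.35633850097656, 74.15343475341797), 24.76905632019043)
top shell ((467.4802551269531, -296.37725830078125), (132.85595703125, 82.4769058227539), 5.9658308029174805)
side drop ((473.44775390625, 10.572578430175781), (51.69744110107422, 50.03766632080078), 57.238616943359375)
side round ((613.1676025390625, 197.240234375), (64.29621887207031, 67.71327209472656), 1.9149407148361206)
side square ((442.69659423828125, 273.829833984375), (77.51698303222656, 81.02132415771484), 24.94874382019043)
side shell ((466.6570129394531, -298.8179931640625), (136.13673400878906, 85.98609161376953), 5.763727188110352)
```

View pics/st.png

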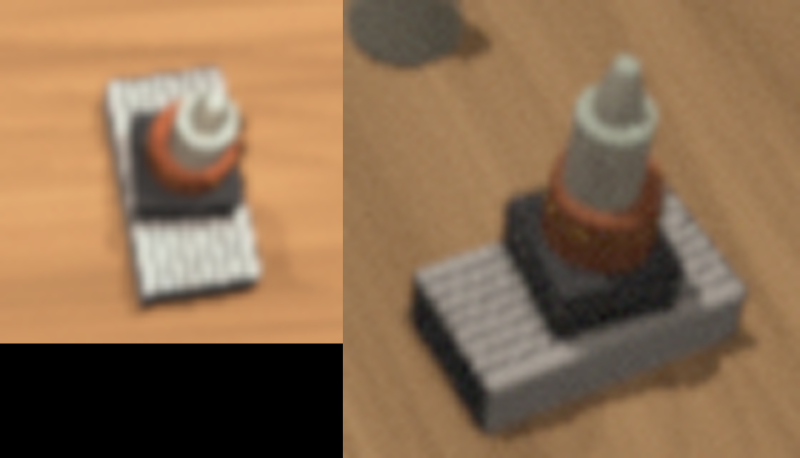

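Run:
```python
from h import *
T=optics.grab_frame("top");S=optics.grab_frame("side"); k=5.714
t=lambda x,y,z:on(T,x/k+345-.4,y/k+130-.4,z)[:2]*1000
s=lambda x,y,z:on(S,(x-343)/k+350-.4,y/k+215-.4,z)[:2]*1000
print("tip",t(209,97,.148),s(626,57,.148)); print("bodytop",t(206,120,.124),s(616,115,.124))
for f,C in((t,[(108,82),(218,70),(258,278),(140,296)]),(s,[(415,270),(490,390),(742,292),(665,195)])):
    print("shell",cv2.minAreaRect(np.float32([f(x,y,.03) for x,y in C])))
for f,C in((s,[(508,203),(556,298),(680,262)]),(t,[(133,115),(138,210),(240,205)])): print("sq",[f(x,y,.058) for x,y in C])
for n,F,x0,y0,w,h in(("top",T,345,130,60,60),("side",S,350,215,80,80)):
    hsv=cv2.cvtColor(F["image"],cv2.COLOR_RGB2HSV)[y0:y0+h,x0:x0+w].astype(int)
    m=((hsv[:,:,0]<11)&(hsv[:,:,1]>110)).astype(np.uint8)
    nn,l,st,ce=cv2.connectedComponentsWithStats(m); i=1+st[1:,4].argmax(); print(n,st[i],ce[i]+[x0,y0])
```

```text
tip [ 627.02557463 -159.50485445] [ 625.97148184 -159.77835168]
bodytop [ 624.04946109 -161.12922693] [ 623.64948996 -164.26887359]
shell ((623.1970825195312, -162.2765655517578), (110.82394409179688, 58.79905700683594), 2.4782164096832275)
shell ((623.0779418945312, -164.42669677734375), (107.2642822265625, 57.88336944580078), 3.5332272052764893)
sq [array([ 601.75021455, -140.93723488]), array([ 599.13480176, -185.65478137]), array([ 648.54353488, -186.12431175])]
sq [array([ 650.17227585, -137.35620468]), array([ 602.40102673, -134.93865757]), array([ 601.01976852, -184.15078462])]
top [26 19 16 15 96] [376.70833333 157.76041667]
side [37 30 19 11 64] [396.921875 251.640625]
```

```bash
cat >> h.py <<'E'
from scipy.spatial.transform import Rotation as Rn
def go(x,y,z,yaw=None,step=.035):
    s=status.sense(); q=s["tool_rot"]; R=Rn.from_quat([q[1],q[2],q[3],q[0]]).as_matrix()
    w=np.degrees(np.arctan2(R[1,0],R[0,0])); p=np.array(s["position"])
    d=R.T@(np.array([x,y,z])-p)
    n=max(1,int(np.ceil(np.linalg.norm(d)/step)))
    print("t%.1f p%s yaw%.1f tilt%.2f g%.4f F%s q6 %.2f"%(s["clock"],(p*1000).round(1),w,np.degrees(np.arccos(-R[2,2])),s["grip_width"],np.array(s["contact_force"]).round(1),s["joint_positions"][5]))
    print(" slide mm",(d*1000).round(1),"rows",n,"each",(d/n*1000).round(1),"turn",None if yaw is None else round(w-yaw,1))
E
python3 -c "
from h import *
go(.6255,-.161,.23,3)"
```

```text
t0.4 p[156.3 656.5 231.2] yaw-13.4 tilt0.01 g0.0854 F[-0.3 -0.1  0.7] q6 -0.29
 slide mm [645.8 686.6   1.4] rows 27 each [23.9 25.4  0.1] turn -16.4
```

>>> {"name": "apply_moves", "arguments": {"gripper": [0.085,0.085,0.085], "slide": [[0,0,0],[0,0,0],[0,0,0]], "turn": [-5.5,-5.5,-5.5], "grip_force": 30}}

```text
clock: 0.65
position: [0.1564, 0.6565, 0.2311]
tool_rot: [0.0, 1.0, 0.031, -0.0]
contact_force: [-0.4, -0.5, 0.3]
grip_width: 0.0853
```

```bash
python3 -c "
from h import *
go(.6255,-.161,.23,3)"
```

```text
t0.7 p[156.4 656.5 231.1] yaw3.5 tilt0.03 g0.0853 F[-0.4 -0.5  0.3] q6 0.01
 slide mm [418.  844.8   1.3] rows 27 each [15.5 31.3  0. ] turn 0.5
```

>>> {"name": "apply_moves", "arguments": {"gripper": [0.085,0.085,0.085,0.085,0.085,0.085,0.085,0.085,0.085,0.085,0.085,0.085,0.085,0.085,0.085,0.085,0.085,0.085,0.085,0.085], "slide": [[0.0155,0.0313,0],[0.0155,0.0313,0],[0.0155,0.0313,0],[0.0155,0.0313,0],[0.0155,0.0313,0],[0.0155,0.0313,0],[0.0155,0.0313,0],[0.0155,0.0313,0],[0.0155,0.0313,0],[0.0155,0.0313,0],[0.0155,0.0313,0],[0.0155,0.0313,0],[0.0155,0.0313,0],[0.0155,0.0313,0],[0.0155,0.0313,0],[0.0155,0.0313,0],[0.0155,0.0313,0],[0.0155,0.0313,0],[0.0155,0.0313,0],[0.0155,0.0313,0]], "turn": [0,0,0,0,0,0,0,0,0,0,0,0,0,0,0,0,0,0,0,0]}}

```text
clock: 2.32
position: [0.5204, 0.0306, 0.2336]
tool_rot: [-0.004, 0.999, 0.04, 0.005]
contact_force: [-0.1, 0.7, 0.0]
grip_width: 0.0852
```

```bash
python3 -c "
from h import *
go(.6255,-.161,.21,3)"
```

```text
t2.3 p[520.4  30.6 233.6] yaw4.6 tilt0.68 g0.0852 F[-0.1  0.7  0. ] q6 1.22
 slide mm [ 89.1 199.7  23. ] rows 7 each [12.7 28.5  3.3] turn 1.6
```

>>> {"name": "apply_moves", "arguments": {"gripper": [0.085,0.085,0.085,0.085,0.085,0.085,0.085,0.085,0.085], "slide": [[0.0127,0.0285,0.003],[0.0127,0.0285,0.003],[0.0127,0.0285,0.003],[0.0127,0.0285,0.003],[0.0127,0.0285,0.003],[0.0127,0.0285,0.003],[0.0127,0.0285,0.003],[0,0,0],[0,0,0]], "turn": [0,0,0,0,0,0,0,1.6,0]}}

```text
clock: 3.07
position: [0.6317, -0.1791, 0.2109]
tool_rot: [-0.004, 1.0, 0.023, 0.006]
contact_force: [0.0, 0.1, -0.2]
grip_width: 0.0849
```

Run:
```python
from h import *
go(.6255,-.161,.155,3)
crop("side",(310,120,160,200),3,"a1.png")
crop("top",(330,110,100,100),5,"a2.png")
a=cv2.imread("pics/a1.png");b=cv2.imread("pics/a2.png"); b=cv2.copyMakeBorder(b,0,100,0,0,0)
cv2.imwrite("pics/a.png",cv2.resize(np.hstack([a,b]),(784,480)))
```

```text
t3.1 p[ 631.7 -179.1  210.9] yaw2.6 tilt0.78 g0.0849 F[ 0.   0.1 -0.2] q6 1.60
 slide mm [ -6.  -18.   55.9] rows 2 each [-3. -9. 28.] turn -0.4
```

View pics/a.png

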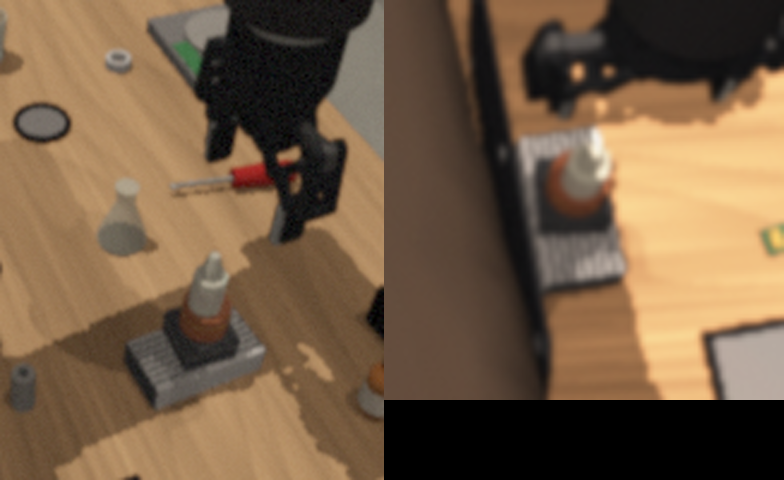

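>>> {"name": "apply_moves", "arguments": {"gripper": [0.085,0.085,0.085,0.085], "slide": [[-0.003,-0.009,0.01],[-0.003,-0.009,0.01],[0,0,0],[0,0,0]], "turn": [0,0,0,0]}}

```text
clock: 3.5
position: [0.6238, -0.1566, 0.1918]
tool_rot: [-0.004, 1.0, 0.027, 0.007]
contact_force: [-0.1, -0.1, 0.3]
grip_width: 0.0851
```

Run:
```python
from h import *
go(.6255,-.161,.092,3,.02)
f=optics.grab_frame("side"); s=status.sense()
print(proj(f,s["position"]))
```

```text
t3.5 p[ 623.8 -156.6  191.8] yaw3.1 tilt0.90 g0.0851 F[-0.1 -0.1  0.3] q6 1.58
 slide mm [ 0.1  5.2 99.8] rows 5 each [ 0.  1. 20.] turn 0.1
[400.65969166 207.72739185]
```

>>> {"name": "apply_moves", "arguments": {"gripper": [0.085,0.085,0.085,0.085,0.07,0.07,0.07,0.07], "slide": [[0,0.002,0],[0,0.001,0.02],[0,0.001,0.02],[0,0.001,0.02],[0,0,0.02],[0,0,0.014],[0,0,0],[0,0,0]], "turn": [0,0,0,0,0,0,0,0]}}

```text
clock: 4.22
position: [0.6302, -0.1614, 0.1015]
tool_rot: [-0.003, 0.999, 0.03, 0.013]
contact_force: [-0.2, -0.4, 0.6]
grip_width: 0.07
```

Run:
```python
from h import *
go(.6255,-.161,.092,3,.02)
crop("side",(350,150,100,130),4.5,"b.png")
```

```text
t4.2 p[ 630.2 -161.4  101.5] yaw3.4 tilt1.48 g0.0700 F[-0.2 -0.4  0.6] q6 1.59
 slide mm [-5.  -0.7  9.3] rows 1 each [-5.  -0.7  9.3] turn 0.4
```

View pics/b.png

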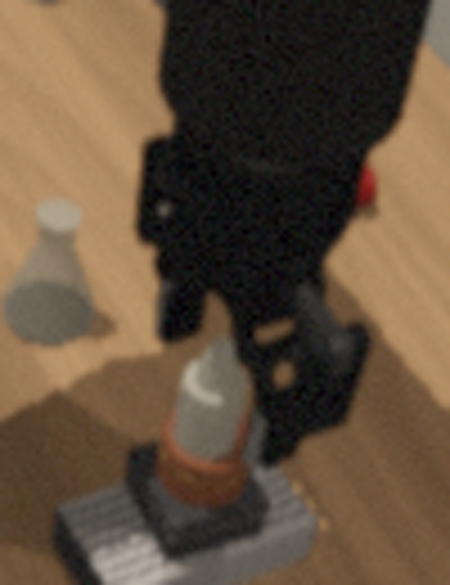

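>>> {"name": "apply_moves", "arguments": {"gripper": [0.07,0.07,0.07], "slide": [[-0.005,0,0.008],[0,0,0],[0,0,0]], "turn": [0,0,0]}}

```text
clock: 4.52
position: [0.6268, -0.1619, 0.0959]
tool_rot: [-0.003, 0.999, 0.03, 0.015]
contact_force: [0.3, -0.8, 0.8]
grip_width: 0.0701
```

Run:
```python
from h import *
go(.6255,-.161,.092,3,.02)
```

```text
t4.5 p[ 626.8 -161.9   95.9] yaw3.4 tilt1.73 g0.0701 F[ 0.3 -0.8  0.8] q6 1.59
 slide mm [-1.3 -1.   3.9] rows 1 each [-1.3 -1.   3.9] turn 0.4
```

>>> {"name": "apply_moves", "arguments": {"gripper": [0.07,0.05,0.04,0.03,0.02,0.02,0.02,0.02], "slide": [[-0.001,-0.001,0.005],[0,0,0],[0,0,0],[0,0,0],[0,0,0],[0,0,0],[0,0,0],[0,0,0]], "turn": [0,0,0,0,0,0,0,0], "grip_force": 25}}

```text
clock: 5.18
position: [0.6268, -0.1608, 0.0928]
tool_rot: [-0.003, 0.999, 0.03, 0.017]
contact_force: [-0.4, 0.9, 0.4]
grip_width: 0.0272
```

Run:
```python
from h import *
go(.6255,-.161,.092,3,.02)
```

```text
t5.2 p[ 626.8 -160.8   92.8] yaw3.5 tilt1.93 g0.0272 F[-0.4  0.9  0.4] q6 1.59
 slide mm [-1.3  0.1  0.7] rows 1 each [-1.3  0.1  0.7] turn 0.5
```

>>> {"name": "apply_moves", "arguments": {"gripper": [0.02,0.02,0.02,0.02,0.02], "slide": [[0,0,-0.01],[0,0,-0.02],[0,0,-0.02],[0,0,-0.02],[0,0,0]], "turn": [0,0,0,0,0]}}

```text
clock: 5.6
position: [0.6233, -0.1616, 0.1662]
tool_rot: [-0.002, 0.999, 0.03, 0.014]
contact_force: [0.3, -0.5, 0.1]
grip_width: 0.0275
```

Run:
```python
from h import *
go(.474,.0117,.165,3,.02)
```

```text
t5.6 p[ 623.3 -161.6  166.2] yaw3.5 tilt1.68 g0.0275 F[ 0.3 -0.5  0.1] q6 1.59
 slide mm [-138.6 -182.    -2.2] rows 12 each [-11.5 -15.2  -0.2] turn 0.5
```

>>> {"name": "apply_moves", "arguments": {"gripper": [0.02,0.02,0.02,0.02,0.02,0.02,0.02,0.02,0.02,0.02,0.02,0.02], "slide": [[-0.0139,-0.0182,0],[-0.0139,-0.0182,0],[-0.0139,-0.0182,0],[-0.0139,-0.0182,0],[-0.0139,-0.0182,0],[-0.0139,-0.0182,0],[-0.0139,-0.0182,0],[-0.0139,-0.0182,0],[-0.0139,-0.0182,0],[-0.007,-0.009,0],[0,0,0],[0,0,0]], "turn": [0,0,0,0,0,0,0,0,0,0,0,0]}}

```text
clock: 6.6
position: [0.4769, 0.0083, 0.1706]
tool_rot: [-0.003, 0.999, 0.029, 0.02]
contact_force: [0.7, 0.7, -0.6]
grip_width: 0.0274
```

Run:
```python
from h import *
go(.474,.0117,.013,None,.02)
```

```text
t6.6 p[476.9   8.3 170.6] yaw3.4 tilt2.37 g0.0274 F[ 0.7  0.7 -0.6] q6 1.18
 slide mm [ -9.2  -2.8 157.4] rows 8 each [-1.2 -0.3 19.7] turn None
```

>>> {"name": "apply_moves", "arguments": {"gripper": [0.02,0.02,0.02,0.02,0.02,0.02], "slide": [[0,0,0],[0,0,0],[0,0,0],[0,0,0],[0,0,0],[0,0,0]], "turn": [0,0,0,0,0,0]}}

```text
clock: 7.1
position: [0.479, 0.0064, 0.1712]
tool_rot: [-0.003, 0.999, 0.028, 0.021]
contact_force: [-0.3, 0.0, -0.4]
grip_width: 0.027
```

Run:
```python
from h import *
go(.474,.0117,.013,None,.02)
print(np.array(status.sense()["joint_positions"]).round(4))
```

```text
t7.1 p[479.    6.4 171.2] yaw3.2 tilt2.40 g0.0270 F[-0.3  0.  -0.4] q6 1.18
 slide mm [-11.3  -4.8 157.9] rows 8 each [-1.4 -0.6 19.7] turn None
[ 0.4347  0.0583 -0.5303  0.0136 -0.9418  1.1846]
```

>>> {"name": "apply_moves", "arguments": {"gripper": [0.02,0.02,0.02,0.02], "slide": [[-0.004,-0.001,0.02],[-0.003,-0.001,0.03],[0,0,0.03],[0,0,0]], "turn": [0,0,0,0]}}

```text
clock: 7.43
position: [0.4778, 0.0085, 0.0906]
tool_rot: [-0.004, 0.999, 0.027, 0.024]
contact_force: [-0.5, -0.3, -0.3]
grip_width: 0.0273
```

Run:
```python
from h import *
go(.474,.0117,.013,None,.02)
print(np.array(status.sense()["joint_positions"]).round(4))
```

```text
t7.4 p[477.8   8.5  90.6] yaw3.1 tilt2.75 g0.0273 F[-0.5 -0.3 -0.3] q6 1.17
 slide mm [-7.4 -2.9 77.4] rows 4 each [-1.8 -0.7 19.4] turn None
[ 0.4411  0.1544 -0.6444  0.0183 -0.7257  1.1711]
```

>>> {"name": "apply_moves", "arguments": {"gripper": [0.02,0.02,0.02,0.02,0.02], "slide": [[-0.003,-0.001,0.015],[-0.003,-0.001,0.025],[-0.001,-0.001,0.022],[0,0,0],[0,0,0]], "turn": [0,0,0,0,0]}}

```text
clock: 7.85
position: [0.4765, 0.0116, 0.0305]
tool_rot: [-0.003, 0.999, 0.028, 0.024]
contact_force: [0.5, 0.5, -0.2]
grip_width: 0.0273
```

Run:
```python
from h import *
go(.475,.0117,.010,None,.02)
print(np.array(status.sense()["joint_positions"]).round(4))
```

```text
t7.8 p[476.5  11.6  30.5] yaw3.2 tilt2.79 g0.0273 F[ 0.5  0.5 -0.2] q6 1.15
 slide mm [-2.5 -0.1 20.4] rows 2 each [-1.2 -0.  10.2] turn None
[ 0.4509  0.2498 -0.7163  0.0275 -0.5584  1.1528]
```

>>> {"name": "apply_moves", "arguments": {"gripper": [0.02,0.02,0.02,0.02], "slide": [[-0.002,0,0.014],[0,0,0.003],[0,0,0],[0,0,0]], "turn": [0,0,0,0]}}

```text
clock: 8.18
position: [0.4793, 0.0127, 0.019]
tool_rot: [-0.004, 0.999, 0.029, 0.027]
contact_force: [0.1, -0.0, 0.2]
grip_width: 0.0276
```

Run:
```python
from h import *
go(.475,.0117,.010,None,.02)
crop("side",(250,170,100,100),5,"c1.png")
crop("top",(280,180,80,80),3.75,"c2.png")
a=cv2.imread("pics/c1.png");b=cv2.copyMakeBorder(cv2.imread("pics/c2.png"),0,200,0,0,0)
cv2.imwrite("pics/c.png",np.hstack([a,b]))
```

```text
t8.2 p[479.3  12.7  19. ] yaw3.3 tilt3.13 g0.0276 F[ 0.1 -0.   0.2] q6 1.15
 slide mm [-4.9  0.8  8.8] rows 1 each [-4.9  0.8  8.8] turn None
```

View pics/c.png

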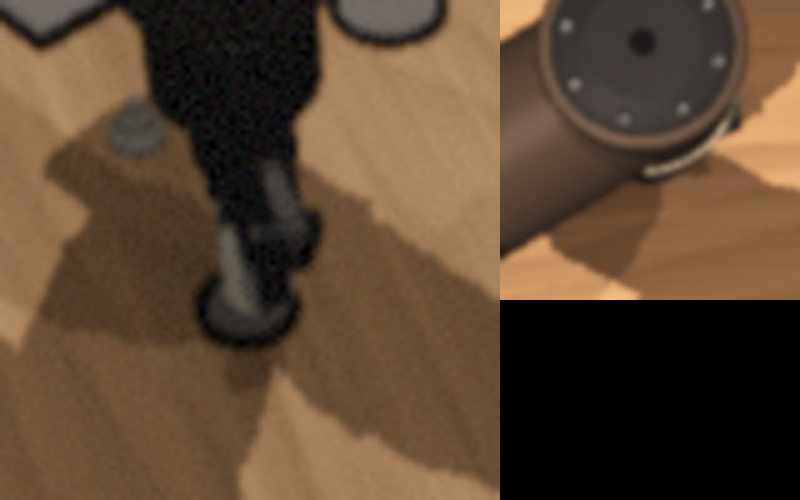

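>>> {"name": "apply_moves", "arguments": {"gripper": [0.02,0.02,0.02], "slide": [[-0.006,0,0.007],[-0.002,0,0.003],[0,0,0]], "turn": [0,0,0]}}

```text
clock: 8.53
position: [0.4731, 0.0131, 0.0099]
tool_rot: [-0.005, 0.999, 0.029, 0.03]
contact_force: [0.9, 0.6, 1.5]
grip_width: 0.0273
```

Run:
```python
from h import *
go(.475,.0117,.010,None,.02)
```

```text
t8.5 p[473.1  13.1   9.9] yaw3.3 tilt3.43 g0.0273 F[0.9 0.6 1.5] q6 1.14
 slide mm [ 1.8  1.5 -0. ] rows 1 each [ 1.8  1.5 -0. ] turn None
```

>>> {"name": "apply_moves", "arguments": {"gripper": [0.02,0.02,0.03,0.035,0.045,0.055,0.055], "slide": [[0,0,0.0015],[0,0,0],[0,0,0],[0,0,0],[0,0,0],[0,0,0],[0,0,0]], "turn": [0,0,0,0,0,0,0]}}

```text
clock: 9.12
position: [0.4731, 0.013, 0.0091]
tool_rot: [-0.004, 0.999, 0.029, 0.03]
contact_force: [-0.0, 0.2, -0.6]
grip_width: 0.0553
```

>>> {"name": "apply_moves", "arguments": {"gripper": [0.055,0.055,0.055,0.055,0.055,0.055,0.055,0.055,0.055,0.055,0.055,0.055,0.055,0.055,0.055,0.055], "slide": [[0,0,-0.01],[0,0,-0.01],[0,0,-0.01],[0,0,-0.01],[0,0,-0.01],[0,0,-0.01],[0,0,-0.01],[0,0,-0.01],[0,0,-0.01],[0,0,-0.01],[0,0,-0.01],[0,0,-0.01],[0,0,-0.01],[0,0,-0.01],[0,0,-0.01],[0,0,0]], "turn": [0,0,0,0,0,0,0,0,0,0,0,0,0,0,0,0]}}

```text
clock: 10.45
position: [0.4612, 0.0105, 0.1633]
tool_rot: [-0.003, 0.999, 0.029, 0.026]
contact_force: [-0.5, 0.3, 0.3]
grip_width: 0.055
```

Run:
```python
from h import *
go(.625,-.161,.165,None,.02)
crop("side",(230,150,200,150),4,"d.png")
```

```text
t10.4 p[461.2  10.5 163.3] yaw3.3 tilt3.01 g0.0550 F[-0.5  0.3  0.3] q6 1.15
 slide mm [153.6 180.7   5.4] rows 12 each [12.8 15.1  0.5] turn None
```

View pics/d.png

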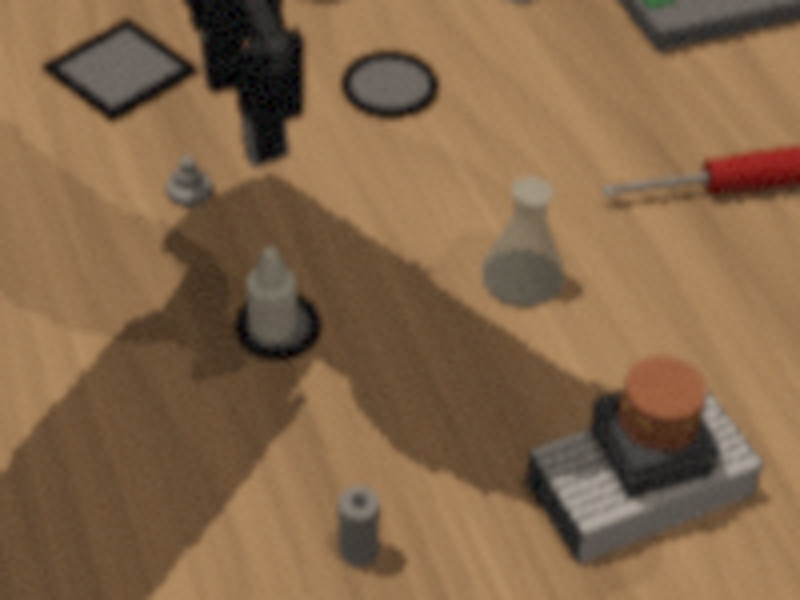

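```bash
cat >> h.py <<'E'
def tops(n,box,cond,z):
    f=optics.grab_frame(n);x,y,w,h=box;s=4
    im=cv2.resize(f["image"][y:y+h,x:x+w],None,fx=s,fy=s,interpolation=cv2.INTER_CUBIC)
    m=cond(im.astype(int)).astype(np.uint8); cs,_=cv2.findContours(m,cv2.RETR_EXTERNAL,cv2.CHAIN_APPROX_NONE); c=max(cs,key=cv2.contourArea)
    c=(c.reshape(-1,2)+.5)/s-.5+[x,y]; r=rectpose(f,c,z); print(n,r); return r
E
python3 - <<'E'
from h import *
# copper bright top: R-B large
for n,b in(("side",(375,230,40,40)),("top",(355,135,45,45))):
    f=optics.grab_frame(n);x,y,w,h=b;c=f["image"][y+h//2-3,x:x+w:3];print(c.tolist())
tops("side",(375,230,40,35),lambda i:(i[...,0]-i[...,2]>55)&(i[...,0]>125),.086)
tops("top",(355,135,45,45),lambda i:(i[...,0]>1.65*i[...,1]),.086)
E
```

```text
[[113, 86, 60], [111, 85, 56], [130, 100, 70], [131, 100, 69], [143, 87, 58], [153, 94, 64], [154, 95, 64], [156, 97, 66], [154, 96, 65], [152, 95, 63], [153, 102, 71], [158, 124, 90], [158, 124, 86], [166, 131, 91]]
[[236, 184, 124], [236, 184, 124], [233, 178, 120], [165, 139, 118], [164, 154, 144], [118, 90, 74], [231, 134, 89], [231, 134, 89], [232, 137, 90], [232, 136, 90], [226, 132, 86], [230, 172, 115], [239, 188, 128], [239, 188, 127], [238, 187, 126]]
side ((631.8673095703125, -148.56069946289062), (70.41732025146484, 83.72195434570312), 63.8155403137207)
top ((623.200927734375, -160.3689422607422), (41.212120056152344, 40.724063873291016), 85.48784637451172)
```

>>> {"name": "apply_moves", "arguments": {"gripper": [0.055,0.07,0.085,0.085,0.085,0.085,0.085,0.085,0.085], "slide": [[0.015,0.018,0],[0.03,0.036,0],[0.03,0.036,0],[0.03,0.036,0],[0.03,0.036,0],[0.012,0.015,0],[0.003,0.003,0],[0,0,0],[0,0,0]], "turn": [0,0,0,0,0,0,0,0,0]}}

```text
clock: 11.45
position: [0.6102, -0.1546, 0.1574]
tool_rot: [-0.003, 0.999, 0.03, 0.019]
contact_force: [0.4, 0.1, -0.4]
grip_width: 0.0849
```

Run:
```python
from h import *
go(.625,-.161,.100,None,.02)
```

```text
t11.4 p[ 610.2 -154.6  157.4] yaw3.5 tilt2.15 g0.0849 F[ 0.4  0.1 -0.4] q6 1.58
 slide mm [12.3  7.6 57.9] rows 3 each [ 4.1  2.5 19.3] turn None
```

>>> {"name": "apply_moves", "arguments": {"gripper": [0.085,0.085,0.085,0.085,0.085,0.085,0.085,0.085,0.085,0.085,0.085,0.085,0.085,0.085,0.085,0.085,0.085,0.085,0.085,0.085], "slide": [[-0.04,0,0],[-0.04,0,0],[-0.04,0,0],[0.01,0,0],[0.01,0,0],[0.01,0,0],[0.01,0,0],[0.01,0,0],[0.01,0,0],[0.01,0,0],[0.01,0,0],[0.01,0,0],[0.01,0,0],[0.01,0,0],[0.01,0,0],[0.01,0,0],[0.01,0,0],[0.01,0,0],[0,0,0],[0,0,0]], "turn": [0,0,0,0,0,0,0,0,0,0,0,0,0,0,0,0,0,0,0,0]}}

```text
clock: 13.12
position: [0.6447, -0.1439, 0.15]
tool_rot: [-0.003, 0.999, 0.034, 0.013]
contact_force: [-0.3, 0.2, 0.1]
grip_width: 0.0852
```

Run:
```python
from h import *
go(.6235,-.161,.066,None,.02)
```

```text
t13.1 p[ 644.7 -143.9  150. ] yaw3.9 tilt1.53 g0.0852 F[-0.3  0.2  0.1] q6 1.57
 slide mm [-24.4  16.1  83.3] rows 5 each [-4.9  3.2 16.7] turn None
```

>>> {"name": "apply_moves", "arguments": {"gripper": [0.085,0.085,0.085,0.085,0.085,0.085], "slide": [[-0.02,0.014,0],[-0.006,0.002,0.03],[0,0,0.03],[0,0,0.005],[0,0,0],[0,0,0]], "turn": [0,0,0,0,0,0]}}

```text
clock: 13.62
position: [0.6215, -0.1621, 0.0853]
tool_rot: [-0.003, 0.999, 0.034, 0.015]
contact_force: [1.1, 0.3, 1.0]
grip_width: 0.0852
```

Run:
```python
from h import *
go(.6235,-.161,.061,None,.02)
```

```text
t13.6 p[ 621.5 -162.1   85.3] yaw3.9 tilt1.70 g0.0852 F[1.1 0.3 1. ] q6 1.60
 slide mm [ 1.4 -0.8 24.4] rows 2 each [ 0.7 -0.4 12.2] turn None
```

>>> {"name": "apply_moves", "arguments": {"gripper": [0.085,0.075,0.065,0.065], "slide": [[0,-0.001,0.025],[0,0,0],[0,0,0],[0,0,0]], "turn": [0,0,0,0]}}

```text
clock: 13.95
position: [0.6259, -0.1608, 0.0667]
tool_rot: [-0.002, 0.999, 0.035, 0.018]
contact_force: [0.4, 0.4, -0.2]
grip_width: 0.0649
```

Run:
```python
from h import *
go(.6235,-.161,.061,None,.02)
crop("side",(340,180,110,110),5,"e.png")
```

```text
t13.9 p[ 625.9 -160.8   66.7] yaw4.0 tilt2.09 g0.0649 F[ 0.4  0.4 -0.2] q6 1.60
 slide mm [-2.6  0.   5.6] rows 1 each [-2.6  0.   5.6] turn None
```

View pics/e.png

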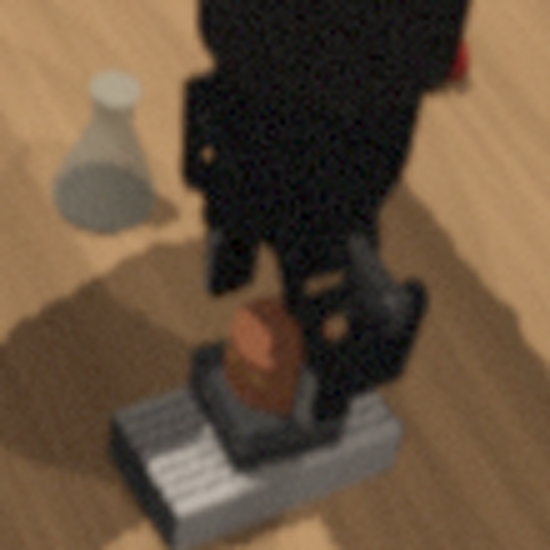

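>>> {"name": "apply_moves", "arguments": {"gripper": [0.065,0.055,0.045,0.035,0.035,0.035,0.035], "slide": [[-0.003,0,0.006],[0,0,0],[0,0,0],[0,0,0],[0,0,0],[0,0,0],[0,0,0]], "turn": [0,0,0,0,0,0,0], "grip_force": 30}}

```text
clock: 14.58
position: [0.6256, -0.1612, 0.0653]
tool_rot: [-0.002, 0.999, 0.036, 0.022]
contact_force: [0.1, -0.0, -0.6]
grip_width: 0.0407
```

Run:
```python
from h import *
go(.6135,.1983,.160,None,.02)
```

```text
t14.6 p[ 625.6 -161.2   65.3] yaw4.1 tilt2.50 g0.0407 F[ 0.1 -0.  -0.6] q6 1.60
 slide mm [  17.7 -359.7  -93.1] rows 19 each [  0.9 -18.9  -4.9] turn None
```

>>> {"name": "apply_moves", "arguments": {"gripper": [0.035,0.035,0.035,0.035,0.035,0.035,0.035,0.035,0.035,0.035], "slide": [[0,0,-0.008],[0,0,-0.01],[0,0,-0.01],[0,0,-0.01],[0,0,-0.01],[0,0,-0.01],[0,0,-0.01],[0,0,-0.01],[0,0,-0.01],[0,0,0]], "turn": [0,0,0,0,0,0,0,0,0,0]}}

```text
clock: 15.42
position: [0.6219, -0.162, 0.1649]
tool_rot: [-0.002, 0.999, 0.036, 0.023]
contact_force: [1.4, -0.8, 0.2]
grip_width: 0.0407
```

Run:
```python
from h import *
go(.6135,.1983,.160,None,.03)
```

```text
t15.4 p[ 621.9 -162.   164.9] yaw4.1 tilt2.64 g0.0407 F[ 1.4 -0.8  0.2] q6 1.60
 slide mm [  17.1 -359.9    6.4] rows 13 each [  1.3 -27.7   0.5] turn None
```

>>> {"name": "apply_moves", "arguments": {"gripper": [0.035,0.035,0.035,0.035,0.035,0.035,0.035,0.035,0.035,0.035,0.035,0.035,0.035,0.035,0.035,0.035,0.035], "slide": [[0.001,-0.015,0],[0.001,-0.028,0],[0.001,-0.028,0],[0.001,-0.028,0],[0.001,-0.028,0],[0.001,-0.028,0],[0.001,-0.028,0],[0.001,-0.028,0],[0.001,-0.028,0],[0.001,-0.028,0],[0.001,-0.028,0],[0.001,-0.028,0],[0.001,-0.02,0],[0,-0.01,0],[0,-0.004,0],[0,0,0],[0,0,0]], "turn": [0,0,0,0,0,0,0,0,0,0,0,0,0,0,0,0,0]}}

```text
clock: 16.83
position: [0.6067, 0.2099, 0.1642]
tool_rot: [-0.001, 0.999, 0.034, 0.021]
contact_force: [-0.2, 1.1, 0.0]
grip_width: 0.0406
```

Run:
```python
from h import *
go(.6135,.1983,.0113,None,.03)
```

```text
t16.8 p[606.7 209.9 164.2] yaw3.9 tilt2.41 g0.0406 F[-0.2  1.1  0. ] q6 0.97
 slide mm [ -0.5  12.2 153. ] rows 6 each [-0.1  2.  25.5] turn None
```

>>> {"name": "apply_moves", "arguments": {"gripper": [0.035,0.035,0.035,0.035,0.035,0.035], "slide": [[0,0.012,0.03],[0.001,0,0.035],[0.001,0,0.035],[0,0,0.02],[0,0,0],[0,0,0]], "turn": [0,0,0,0,0,0]}}

```text
clock: 17.33
position: [0.6177, 0.1915, 0.044]
tool_rot: [-0.002, 0.999, 0.031, 0.024]
contact_force: [-0.2, 0.5, 0.3]
grip_width: 0.0412
```

Run:
```python
from h import *
go(.615,.1983,.0113,None,.03)
```

```text
t17.3 p[617.7 191.5  44. ] yaw3.5 tilt2.73 g0.0412 F[-0.2  0.5  0.3] q6 0.99
 slide mm [-3.9 -6.9 32.6] rows 2 each [-1.9 -3.4 16.3] turn None
```

>>> {"name": "apply_moves", "arguments": {"gripper": [0.035,0.035,0.035,0.035], "slide": [[-0.004,-0.007,0.02],[-0.001,0,0.005],[0,0,0],[0,0,0]], "turn": [0,0,0,0]}}

```text
clock: 17.67
position: [0.6164, 0.197, 0.0241]
tool_rot: [-0.003, 0.999, 0.03, 0.026]
contact_force: [0.3, 0.2, -0.4]
grip_width: 0.0412
```

Run:
```python
from h import *
go(.615,.1983,.0113,None,.03)
```

```text
t17.7 p[616.4 197.   24.1] yaw3.4 tilt3.04 g0.0412 F[ 0.3  0.2 -0.4] q6 0.98
 slide mm [-2.  -1.3 12.7] rows 1 each [-2.  -1.3 12.7] turn None
```

>>> {"name": "apply_moves", "arguments": {"gripper": [0.035,0.035,0.035,0.035], "slide": [[-0.004,-0.001,0.01],[-0.001,0,0.005],[0,0,0],[0,0,0]], "turn": [0,0,0,0]}}

```text
clock: 18.0
position: [0.6141, 0.1986, 0.0122]
tool_rot: [-0.005, 0.999, 0.03, 0.029]
contact_force: [0.7, 0.9, -1.4]
grip_width: 0.0408
```

Run:
```python
from h import *
go(.615,.1983,.0113,None,.03)
```

```text
t18.0 p[614.1 198.6  12.2] yaw3.4 tilt3.39 g0.0408 F[ 0.7  0.9 -1.4] q6 0.97
 slide mm [0.8 0.4 1. ] rows 1 each [0.8 0.4 1. ] turn None
```

>>> {"name": "apply_moves", "arguments": {"gripper": [0.035,0.035,0.035], "slide": [[0,0,0.003],[0,0,0.001],[0,0,0]], "turn": [0,0,0]}}

```text
clock: 18.25
position: [0.615, 0.199, 0.01]
tool_rot: [-0.005, 0.999, 0.03, 0.03]
contact_force: [-1.0, 0.3, 0.2]
grip_width: 0.0408
```

>>> {"name": "apply_moves", "arguments": {"gripper": [0.042,0.045,0.05,0.06,0.065,0.065], "slide": [[0,0,0],[0,0,0],[0,0,0],[0,0,0],[0,0,0],[0,0,0]], "turn": [0,0,0,0,0,0]}}

```text
clock: 18.75
position: [0.6156, 0.1994, 0.01]
tool_rot: [-0.005, 0.999, 0.03, 0.03]
contact_force: [0.0, -0.1, -0.5]
grip_width: 0.0649
```

>>> {"name": "apply_moves", "arguments": {"gripper": [0.065,0.065,0.065,0.065,0.065,0.065,0.065,0.065,0.065,0.065,0.065,0.065,0.065,0.065,0.065], "slide": [[0,0,-0.01],[0,0,-0.01],[0,0,-0.01],[0,0,-0.01],[0,0,-0.01],[0,0,-0.01],[0,0,-0.01],[0,0,-0.01],[0,0,-0.01],[0,0,-0.01],[0,0,-0.01],[0,0,-0.01],[0,0,-0.01],[0,0,0],[0,0,0]], "turn": [0,0,0,0,0,0,0,0,0,0,0,0,0,0,0]}}

```text
clock: 20.0
position: [0.6076, 0.1979, 0.1575]
tool_rot: [-0.007, 0.999, 0.03, 0.033]
contact_force: [0.1, -0.8, -0.8]
grip_width: 0.0647
```

Run:
```python
from h import *
go(.625,-.161,.165,None,.02)
crop("side",(290,140,150,150),4,"g1.png")
crop("top",(345,130,60,60),6,"g2.png")
a=cv2.resize(cv2.imread("pics/g1.png"),(440,440));b=cv2.copyMakeBorder(cv2.imread("pics/g2.png"),0,80,0,0,0)
cv2.imwrite("pics/g.png",np.hstack([a,b]))
```

```text
t20.0 p[607.6 197.9 157.5] yaw3.5 tilt3.81 g0.0647 F[ 0.1 -0.8 -0.8] q6 0.98
 slide mm [ -3.8 359.2 -11.9] rows 18 each [-0.2 20.  -0.7] turn None
```

View pics/g.png

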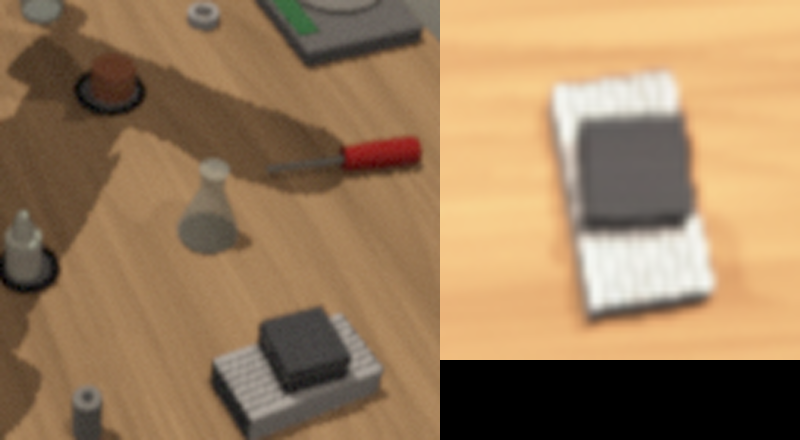

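Run:
```python
from h import *
tops("top",(362,145,28,26),lambda i:i.max(2)<95,.058)
tops("top",(345,130,60,60),lambda i:(i.max(2)-i.min(2)<48)&(i.max(2)>110),.03)
```

```text
top ((601.43212890625, -157.39096069335938), (45.73754119873047, 8.496971130371094), 87.81475067138672)
top ((622.2046508789062, -161.44790649414062), (115.0509262084961, 61.273624420166016), 4.0952372550964355)
```

>>> {"name": "apply_moves", "arguments": {"gripper": [0.075,0.085,0.085,0.085,0.085,0.085,0.085,0.085,0.085,0.085,0.085,0.085,0.085,0.085,0.085,0.085], "slide": [[-0.01,0.015,0],[-0.01,0.03,0],[-0.01,0.03,0],[-0.01,0.03,0],[-0.01,0.03,0],[-0.01,0.03,0],[-0.01,0.03,0],[-0.01,0.03,0],[-0.01,0.03,0],[-0.01,0.03,0],[-0.01,0.03,0],[-0.01,0.02,0],[-0.01,0.01,0],[-0.01,0.004,0],[0,0,0],[0,0,0]], "turn": [0,0,0,0,0,0,0,0,0,0,0,0,0,0,0,0]}}

```text
clock: 21.53
position: [0.478, -0.1745, 0.1333]
tool_rot: [-0.004, 0.999, 0.031, 0.023]
contact_force: [-0.8, -0.1, 0.9]
grip_width: 0.085
```

>>> {"name": "apply_moves", "arguments": {"gripper": [0.085,0.085,0.085,0.085,0.085,0.085,0.085,0.085,0.085,0.085,0.085,0.085,0.085,0.085,0.085,0.085,0.085,0.085,0.085,0.085], "slide": [[0.009,0,0],[0.009,0,0],[0.009,0,0],[0.009,0,0],[0.009,0,0],[0.009,0,0],[0.009,0,0],[0.009,0,0],[0.009,0,0],[0.009,0,0],[0.009,0,0],[0.009,0,0],[0.009,0,0],[0.009,0,0],[0.009,0,0],[0.009,0,0],[0.009,0,0],[0.009,0,0],[0,0,0],[0,0,0]], "turn": [0,0,0,0,0,0,0,0,0,0,0,0,0,0,0,0,0,0,0,0]}}

```text
clock: 23.2
position: [0.6607, -0.1589, 0.1401]
tool_rot: [-0.004, 0.999, 0.034, 0.023]
contact_force: [-0.4, -0.1, -0.7]
grip_width: 0.085
```

Run:
```python
from h import *
go(.624,-.161,.165,None,.02)
```

```text
t23.2 p[ 660.7 -158.9  140.1] yaw3.9 tilt2.64 g0.0850 F[-0.4 -0.1 -0.7] q6 1.60
 slide mm [-35.6  -0.5 -26.6] rows 3 each [-11.9  -0.2  -8.9] turn None
```

Run:
```python
from h import *
im=cv2.imread("pics/g2.png")[:,:,::-1].astype(int)
for v in (120,160,200): print(im[v,100:270:10].max(1).tolist())
print(im[60:250:10,190].max(1).tolist())
f=optics.grab_frame("top")
for lo,hi in((0,70),(0,120),(60,120)):
    mx=im.max(2); m=((mx>=lo)&(mx<hi)); m[:90]=0;m[250:]=0;m[:,:125]=0
    m=cv2.morphologyEx(m.astype(np.uint8),cv2.MORPH_OPEN,np.ones((9,9)))
    cs,_=cv2.findContours(m,cv2.RETR_EXTERNAL,cv2.CHAIN_APPROX_NONE)
    if not cs: continue
    c=max(cs,key=cv2.contourArea).reshape(-1,2); c=(c+.5)/6-.5+[345,130]; print(lo,hi,rectpose(f,c,.058))
```

```text
[230, 186, 225, 239, 182, 146, 144, 133, 132, 129, 120, 117, 120, 121, 130, 229, 240]
[242, 230, 175, 199, 112, 96, 103, 102, 102, 103, 103, 103, 102, 103, 101, 163, 236]
[246, 240, 212, 156, 135, 95, 101, 101, 100, 101, 100, 101, 101, 102, 101, 125, 224]
[235, 235, 219, 232, 234, 214, 129, 97, 99, 101, 103, 103, 102, 102, 101, 101, 71, 124, 210]
0 120 ((622.40380859375, -159.5970001220703), (49.87744903564453, 52.53314208984375), 86.61323547363281)
60 120 ((622.40380859375, -159.5970001220703), (49.87744903564453, 52.53314208984375), 86.61323547363281)
```

>>> {"name": "apply_moves", "arguments": {"gripper": [0.085,0.085,0.085,0.085,0.085,0.085], "slide": [[-0.02,0,0],[-0.015,0,0],[-0.002,0,0.03],[0,0,0.02],[0,0,0],[0,0,0]], "turn": [3.6,3.7,0,0,0,0]}}

```text
clock: 23.75
position: [0.6234, -0.1601, 0.0893]
tool_rot: [-0.006, 0.999, -0.033, 0.024]
contact_force: [-0.5, 0.1, 0.8]
grip_width: 0.085
```

Run:
```python
from h import *
go(.624,-.161,.037,-3.4,.02)
```

```text
t23.8 p[ 623.4 -160.1   89.3] yaw-3.8 tilt2.81 g0.0850 F[-0.5  0.1  0.8] q6 1.46
 slide mm [-1.8  1.5 52.3] rows 3 each [-0.6  0.5 17.4] turn -0.4
```

>>> {"name": "apply_moves", "arguments": {"gripper": [0.085,0.085,0.085,0.085], "slide": [[-0.002,0.001,0.025],[-0.002,0,0.022],[0,0,0],[0,0,0]], "turn": [0,0,0,0]}}

```text
clock: 24.08
position: [0.6246, -0.1609, 0.0469]
tool_rot: [-0.005, 0.999, -0.032, 0.027]
contact_force: [0.2, 0.8, 1.4]
grip_width: 0.0851
```

Run:
```python
from h import *
go(.6245,-.161,.037,-3.4,.02)
crop("side",(340,190,110,110),5,"i.png")
```

```text
t24.1 p[ 624.6 -160.9   46.9] yaw-3.7 tilt3.16 g0.0851 F[0.2 0.8 1.4] q6 1.47
 slide mm [-0.6  0.2  9.9] rows 1 each [-0.6  0.2  9.9] turn -0.3
```

View pics/i.png

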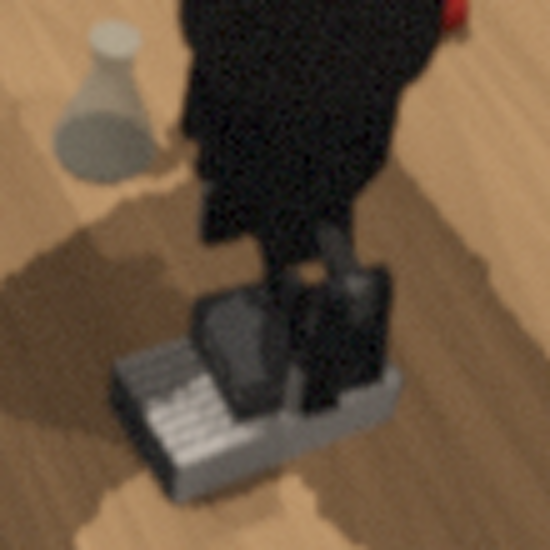

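>>> {"name": "apply_moves", "arguments": {"gripper": [0.075,0.07,0.06,0.05,0.042,0.042,0.042,0.042], "slide": [[-0.003,0,0.011],[0,0,0],[0,0,0],[0,0,0],[0,0,0],[0,0,0],[0,0,0],[0,0,0]], "turn": [0,0,0,0,0,0,0,0], "grip_force": 30}}

```text
clock: 24.8
position: [0.6251, -0.1607, 0.0409]
tool_rot: [-0.005, 0.999, -0.032, 0.031]
contact_force: [0.2, -0.3, -0.1]
grip_width: 0.0489
```

Run:
```python
from h import *
go(.6245,-.161,.037,-3.4,.02)
```

```text
t24.8 p[ 625.1 -160.7   40.9] yaw-3.7 tilt3.59 g0.0489 F[ 0.2 -0.3 -0.1] q6 1.47
 slide mm [-0.8  0.4  3.9] rows 1 each [-0.8  0.4  3.9] turn -0.3
```

>>> {"name": "apply_moves", "arguments": {"gripper": [0.042,0.042,0.042,0.042,0.042,0.042,0.042,0.042,0.042], "slide": [[0,0,-0.008],[0,0,-0.015],[0,0,-0.02],[0,0,-0.02],[0,0,-0.02],[0,0,-0.02],[0,0,-0.01],[0,0,0],[0,0,0]], "turn": [0,0,0,0,0,0,0,0,0]}}

```text
clock: 25.55
position: [0.6162, -0.1617, 0.1604]
tool_rot: [-0.005, 0.999, -0.032, 0.029]
contact_force: [0.0, 1.0, -0.9]
grip_width: 0.0493
```

Run:
```python
from h import *
go(.444,.275,.160,25,.03)
crop("side",(340,190,110,110),5,"j.png")
```

```text
t25.6 p[ 616.2 -161.7  160.4] yaw-3.7 tilt3.42 g0.0493 F[ 0.   1.  -0.9] q6 1.47
 slide mm [-199.6 -424.9   -6.1] rows 16 each [-12.5 -26.6  -0.4] turn -28.7
```

View pics/j.png

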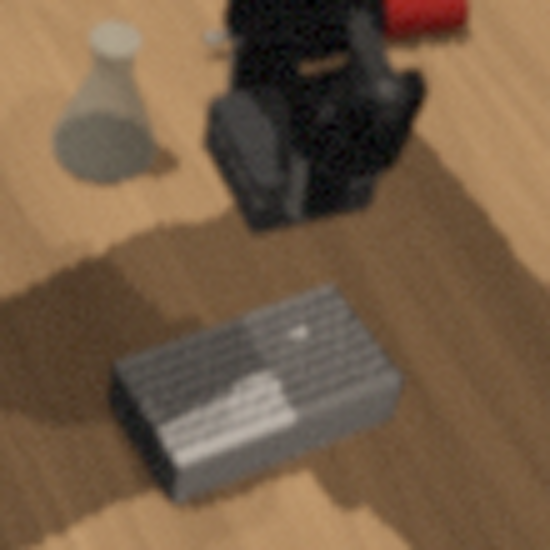

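>>> {"name": "apply_moves", "arguments": {"gripper": [0.042,0.042,0.042,0.042,0.042,0.042,0.042,0.042,0.042,0.042,0.042,0.042,0.042,0.042,0.042,0.042,0.042,0.042], "slide": [[-0.006,-0.013,0],[-0.0125,-0.0265,0],[-0.0125,-0.0265,0],[-0.0125,-0.0265,0],[-0.0125,-0.0265,0],[-0.0125,-0.0265,0],[-0.0125,-0.0265,0],[-0.0125,-0.0265,0],[-0.0125,-0.0265,0],[-0.0125,-0.0265,0],[-0.0125,-0.0265,0],[-0.0125,-0.0265,0],[-0.0125,-0.0265,0],[-0.0125,-0.0265,0],[-0.0125,-0.0265,0],[-0.0125,-0.02,0],[0,0,0],[0,0,0]], "turn": [0,0,0,0,0,0,0,0,0,0,0,0,0,0,0,0,0,0]}}

```text
clock: 27.1
position: [0.4249, 0.2712, 0.1295]
tool_rot: [0.003, 0.999, -0.034, 0.013]
contact_force: [-0.2, -1.5, -0.8]
grip_width: 0.0497
```

>>> {"name": "apply_moves", "arguments": {"gripper": [0.042,0.042,0.042,0.042,0.042,0.042,0.042], "slide": [[0,0,0],[0,0,0],[0,0,0],[0,0,0],[0,0,0],[0,0,0],[0,0,0]], "turn": [-6,-6,-6,-6,-4.5,0,0]}}

```text
clock: 27.68
position: [0.4216, 0.2656, 0.1233]
tool_rot: [0.01, 0.975, 0.223, 0.007]
contact_force: [0.7, -0.1, -0.7]
grip_width: 0.0493
```

Run:
```python
from h import *
go(.444,.275,.0139,24.8,.03)
```

```text
t27.7 p[421.6 265.6 123.3] yaw25.7 tilt1.40 g0.0493 F[ 0.7 -0.1 -0.7] q6 1.02
 slide mm [ 23.2  -1.2 109.7] rows 4 each [ 5.8 -0.3 27.4] turn 0.9
```

>>> {"name": "apply_moves", "arguments": {"gripper": [0.042,0.042,0.042,0.042,0.042], "slide": [[0.02,0,0.02],[0.003,0,0.03],[0,0,0.02],[0,0,0],[0,0,0]], "turn": [0.9,0,0,0,0]}}

```text
clock: 28.1
position: [0.4454, 0.2733, 0.0518]
tool_rot: [0.009, 0.978, 0.207, 0.008]
contact_force: [0.4, 0.3, -0.2]
grip_width: 0.0493
```

```bash
cat >> h.py <<'E'
def objtilt(qg):
    M=lambda q:Rn.from_quat([q[1],q[2],q[3],q[0]]).as_matrix()
    u=M(status.sense()["tool_rot"])@M(qg).T  # relative world rotation, yaw + tilt
    u=M(status.sense()["tool_rot"])@(M(qg).T@[0,0,1]); print("obj up",u.round(4),"tilt",np.degrees(np.arccos(u[2])).round(2))
E
python3 - <<'E'
from h import *
go(.444,.275,.0139,24.8,.03)
objtilt([-0.005,.999,-.032,.031])
E
```

```text
t28.1 p[445.4 273.3  51.8] yaw23.9 tilt1.41 g0.0493 F[ 0.4  0.3 -0.2] q6 1.01
 slide mm [-1.1 -2.9 37.8] rows 2 each [-0.5 -1.4 18.9] turn -0.9
obj up [0.0317 0.0504 0.9982] tilt 3.41
```

>>> {"name": "apply_moves", "arguments": {"gripper": [0.042,0.042,0.042,0.042,0.042,0.042,0.042,0.042,0.042,0.042], "slide": [[-0.001,-0.003,0.003],[-0.001,0,0.003],[-0.001,0,0.003],[-0.001,0,0.003],[-0.001,0,0.003],[-0.001,0,0.003],[-0.001,0,0.003],[-0.001,0,0.003],[0,0,0],[0,0,0]], "turn": [-1,0,0,0,0,0,0,0,0,0]}}

```text
clock: 28.93
position: [0.4376, 0.274, 0.0302]
tool_rot: [0.007, 0.977, 0.215, 0.011]
contact_force: [-0.3, -0.3, -0.3]
grip_width: 0.0498
```

Run:
```python
from h import *
go(.444,.275,.0139,24.8,.03)
objtilt([-0.005,.999,-.032,.031])
```

```text
t28.9 p[437.6 274.   30.2] yaw24.8 tilt1.49 g0.0498 F[-0.3 -0.3 -0.3] q6 1.01
 slide mm [ 5.9  1.4 16.4] rows 1 each [ 5.9  1.4 16.4] turn 0.0
obj up [0.0267 0.046  0.9986] tilt 3.05
```

>>> {"name": "apply_moves", "arguments": {"gripper": [0.042,0.042,0.042,0.042,0.042], "slide": [[0.006,0.001,0.004],[0,0,0.006],[0,0,0.004],[0,0,0],[0,0,0]], "turn": [0,0,0,0,0]}}

```text
clock: 29.35
position: [0.4449, 0.2758, 0.0146]
tool_rot: [0.007, 0.977, 0.215, 0.011]
contact_force: [0.5, -0.2, 0.2]
grip_width: 0.0495
```

Run:
```python
from h import *
go(.444,.275,.0139,24.8,.03)
objtilt([-0.005,.999,-.032,.031])
crop("side",(215,110,100,100),5,"k.png")
```

```text
t29.4 p[444.9 275.8  14.6] yaw24.8 tilt1.49 g0.0495 F[ 0.5 -0.2  0.2] q6 1.02
 slide mm [-1.2  0.4  0.7] rows 1 each [-1.2  0.4  0.7] turn 0.0
obj up [0.0267 0.0461 0.9986] tilt 3.05
```

View pics/k.png

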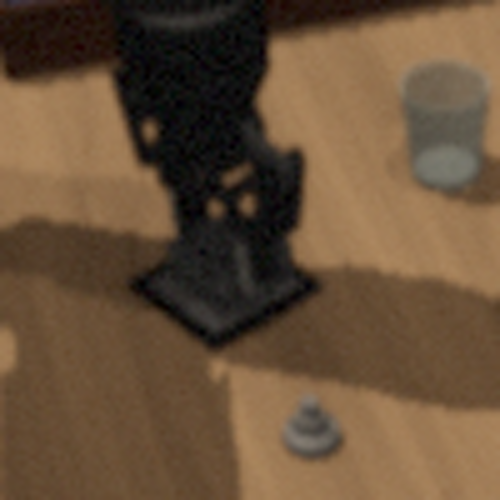

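>>> {"name": "apply_moves", "arguments": {"gripper": [0.042,0.042], "slide": [[-0.001,0,0.002],[0,0,0]], "turn": [0,0]}}

```text
clock: 29.57
position: [0.4446, 0.2758, 0.0137]
tool_rot: [0.007, 0.976, 0.215, 0.012]
contact_force: [-0.8, -0.4, -0.6]
grip_width: 0.0492
```

>>> {"name": "apply_moves", "arguments": {"gripper": [0.042,0.042], "slide": [[-0.001,0,0.003],[0,0,0]], "turn": [0,0]}}

```text
clock: 29.73
position: [0.4447, 0.2755, 0.0127]
tool_rot: [0.007, 0.976, 0.216, 0.013]
contact_force: [-0.2, 0.0, -0.6]
grip_width: 0.0491
```

>>> {"name": "apply_moves", "arguments": {"gripper": [0.042,0.042], "slide": [[-0.001,0,0.003],[0,0,0.001]], "turn": [0,0]}}

```text
clock: 29.9
position: [0.4449, 0.2758, 0.0116]
tool_rot: [0.006, 0.976, 0.217, 0.014]
contact_force: [-4.9, -3.1, 8.6]
grip_width: 0.0491
```

>>> {"name": "apply_moves", "arguments": {"gripper": [0.042,0.042], "slide": [[-0.001,0,0.003],[0,0,0.001]], "turn": [0,0]}}

```text
clock: 30.07
position: [0.4454, 0.2762, 0.0115]
tool_rot: [0.005, 0.976, 0.217, 0.016]
contact_force: [-0.1, 0.5, -1.9]
grip_width: 0.0492
```

>>> {"name": "apply_moves", "arguments": {"gripper": [0.05,0.052,0.055,0.06,0.07,0.075,0.075], "slide": [[0,0,0],[0,0,0],[0,0,0],[0,0,0],[0,0,0],[0,0,0],[0,0,0]], "turn": [0,0,0,0,0,0,0]}}

```text
clock: 30.65
position: [0.4451, 0.2764, 0.011]
tool_rot: [0.005, 0.976, 0.217, 0.016]
contact_force: [-0.8, 0.7, -0.4]
grip_width: 0.0749
```

>>> {"name": "apply_moves", "arguments": {"gripper": [0.075,0.075,0.075,0.075,0.075,0.075,0.075,0.075,0.075], "slide": [[0,0,-0.01],[0,0,-0.02],[0,0,-0.025],[0,0,-0.025],[0,0,-0.025],[0,0,-0.025],[0,0,-0.025],[0,0,0],[0,0,0]], "turn": [0,0,0,0,0,0,0,0,0]}}

```text
clock: 31.4
position: [0.4386, 0.2754, 0.1774]
tool_rot: [0.006, 0.976, 0.217, 0.015]
contact_force: [-0.4, 0.1, 0.2]
grip_width: 0.075
```

Run:
```python
from h import *
go(.624,-.162,.165,3.5,.03)
crop("side",(215,110,130,130),4,"l1.png")
crop("top",(345,130,60,60),4,"l2.png")
a=cv2.imread("pics/l1.png");b=cv2.copyMakeBorder(cv2.imread("pics/l2.png"),0,280,0,0,0)
cv2.imwrite("pics/l.png",np.hstack([a,b]))
tops("top",(345,130,60,60),lambda i:(i.max(2)-i.min(2)<48)&(i.max(2)>110),.03)
```

```text
t31.4 p[438.6 275.4 177.4] yaw25.1 tilt1.90 g0.0750 F[-0.4  0.1  0.2] q6 1.03
 slide mm [-18.3 474.4  20.8] rows 16 each [-1.1 29.7  1.3] turn 21.6
top ((622.5626831054688, -161.2441864013672), (113.8252182006836, 61.48472595214844), 4.020754814147949)
```

View pics/l.png

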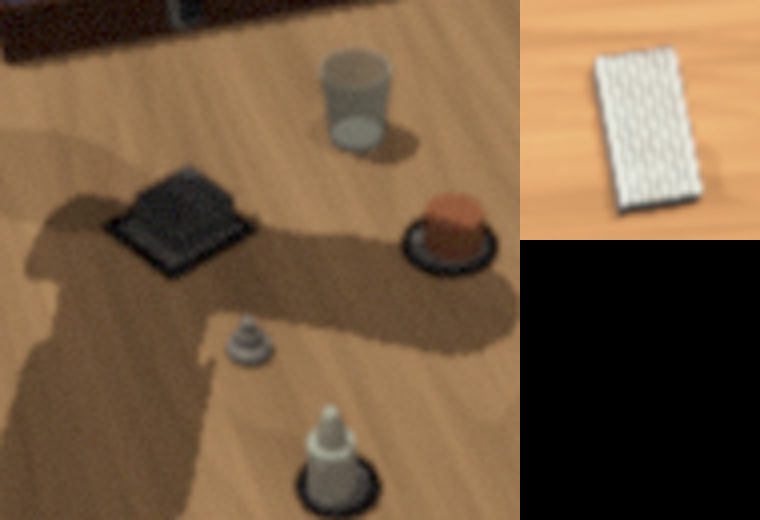

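>>> {"name": "apply_moves", "arguments": {"gripper": [0.085,0.085,0.085,0.085,0.085,0.085], "slide": [[0,0,0],[0,0,0],[0,0,0],[0,0,0],[0,0,0],[0,0,0]], "turn": [6,6,6,3,0,0]}}

```text
clock: 32.05
position: [0.4356, 0.2716, 0.1691]
tool_rot: [0.009, 1.0, 0.028, 0.011]
contact_force: [-0.1, 0.8, 0.2]
grip_width: 0.085
```

Run:
```python
from h import *
go(.624,-.162,.165,4,.03)
```

```text
t32.0 p[435.6 271.6 169.1] yaw3.2 tilt1.65 g0.0850 F[-0.1  0.8  0.2] q6 0.64
 slide mm [163.5 443.3  16. ] rows 16 each [10.2 27.7  1. ] turn -0.8
```

>>> {"name": "apply_moves", "arguments": {"gripper": [0.085,0.085,0.085,0.085,0.085,0.085,0.085,0.085,0.085,0.085,0.085,0.085,0.085,0.085,0.085,0.085,0.085,0.085,0.085], "slide": [[0.005,0.014,0],[0.01,0.0277,0],[0.01,0.0277,0],[0.01,0.0277,0],[0.01,0.0277,0],[0.01,0.0277,0],[0.01,0.0277,0],[0.01,0.0277,0],[0.01,0.0277,0],[0.01,0.0277,0],[0.01,0.0277,0],[0.01,0.0277,0],[0.01,0.0277,0],[0.01,0.0277,0],[0.01,0.0277,0],[0.01,0.02,0],[0.005,0.01,0],[0,0,0],[0,0,0]], "turn": [0,0,0,0,0,0,0,0,0,0,0,0,0,0,0,0,0,0,0]}}

```text
clock: 33.63
position: [0.6313, -0.1685, 0.1681]
tool_rot: [0.013, 0.999, 0.052, 0.0]
contact_force: [-0.0, 0.3, -1.3]
grip_width: 0.0846
```

Run:
```python
from h import *
go(.623,-.162,.05,4,.03)
f=crop("top",(190,150,150,100),5,"m1.png")
im=cv2.imread("pics/m1.png"); cv2.imwrite("pics/m.png",cv2.convertScaleAbs(im,alpha=1.3,beta=20))
```

```text
t33.6 p[ 631.3 -168.5  168.1] yaw5.9 tilt1.44 g0.0846 F[-0.   0.3 -1.3] q6 1.61
 slide mm [ -7.5 -10.3 117.9] rows 4 each [-1.9 -2.6 29.5] turn 1.9
```

View pics/m.png

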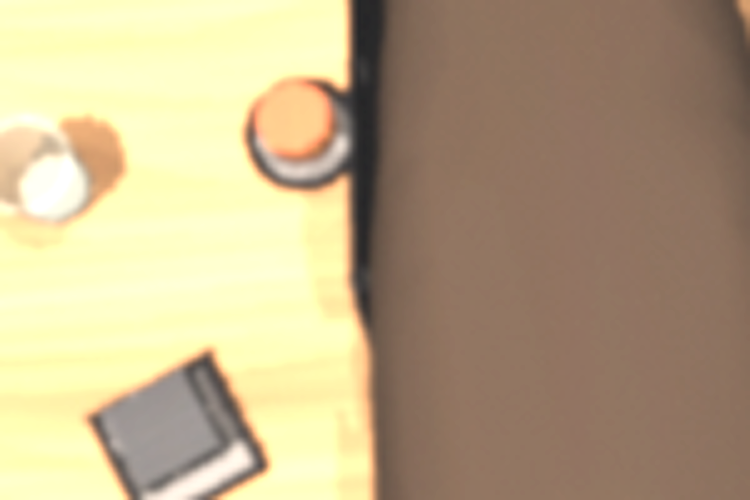

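Run:
```python
from h import *
f=optics.grab_frame("top"); print(-np.array(f["R"]).T@f["t"])
im=f["image"].astype(int)
print(im[236,205:245].max(1).tolist())
tops("top",(235,160,26,30),lambda i:(i[...,0]>1.5*i[...,1])&(i[...,0]>100),.031)
for th in((60,120),(70,115),(75,110)): tops("top",(200,215,46,46),lambda i:cv2.morphologyEx(((i.max(2)>th[0])&(i.max(2)<th[1])).astype(np.uint8),cv2.MORPH_OPEN,np.ones((13,13))),.031)
```

```text
[0.30815237 0.01014343 1.12567925]
[239, 238, 231, 187, 110, 74, 95, 112, 112, 109, 108, 108, 108, 109, 110, 109, 109, 109, 109, 108, 109, 110, 109, 110, 109, 109, 106, 92, 74, 71, 86, 91, 72, 58, 77, 144, 217, 238, 242, 242]
top ((617.02587890625, 197.97695922851562), (45.790985107421875, 45.03351593017578), 40.78276443481445)
top ((447.3922119140625, 274.590087890625), (54.04458236694336, 70.60626983642578), 24.611928939819336)
top ((447.2087097167969, 275.8631896972656), (53.348445892333984, 63.919097900390625), 25.83954620361328)
top ((458.9586486816406, 281.9863586425781), (24.318958282470703, 45.07174301147461), 22.791046142578125)
```

Run:
```python
from h import *
f=optics.grab_frame("top")
for z in(.031,.035): print([on(f,190+x/5-.4,150+y/5-.4,z)[:2].round(4) for x,y in((190,368),(224,452),(140,490),(106,408),(165,430))])
im=cv2.imread("pics/m1.png")[330:,70:290]; cv2.imwrite("pics/m3.png",cv2.resize(cv2.convertScaleAbs(im,alpha=1.6,beta=0),None,fx=3.2,fy=3.2))
```

```text
[array([0.4798, 0.2625]), array([0.4325, 0.2455]), array([0.4155, 0.2914]), array([0.4615, 0.3087]), array([0.4469, 0.2771])]
[array([0.4792, 0.2616]), array([0.432 , 0.2447]), array([0.4152, 0.2904]), array([0.4609, 0.3076]), array([0.4464, 0.2761])]
```

View pics/m3.png

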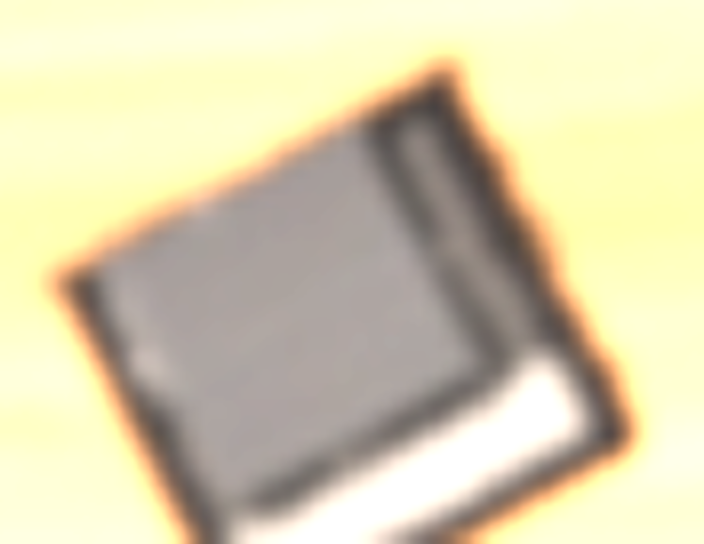

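>>> {"name": "apply_moves", "arguments": {"gripper": [0.085,0.085,0.085,0.085,0.085,0.085,0.085], "slide": [[-0.007,-0.008,0],[0,0,0.03],[0,0,0.035],[0,0,0.035],[0,0,0.01],[0,0,0],[0,0,0]], "turn": [1.9,0,0,0,0,0,0]}}

```text
clock: 34.57
position: [0.6276, -0.1593, 0.0625]
tool_rot: [0.013, 0.999, 0.038, 0.007]
contact_force: [-0.5, 0.7, 1.1]
grip_width: 0.085
```

Run:
```python
from h import *
go(.623,-.1625,.01,4,.03)
```

```text
t34.6 p[ 627.6 -159.3   62.5] yaw4.4 tilt1.70 g0.0850 F[-0.5  0.7  1.1] q6 1.55
 slide mm [-5.5  1.4 52.5] rows 2 each [-2.7  0.7 26.2] turn 0.4
```

>>> {"name": "apply_moves", "arguments": {"gripper": [0.085,0.085,0.085,0.085], "slide": [[-0.006,0.001,0.025],[-0.002,0,0.015],[0,0,0],[0,0,0]], "turn": [0.4,0,0,0]}}

```text
clock: 34.9
position: [0.626, -0.1616, 0.0301]
tool_rot: [0.014, 0.999, 0.036, 0.013]
contact_force: [-0.7, -0.3, 1.5]
grip_width: 0.0851
```

Run:
```python
from h import *
go(.623,-.1625,.01,4,.03)
crop("side",(340,190,110,110),5,"n.png")
```

```text
t34.9 p[ 626.  -161.6   30.1] yaw4.1 tilt2.15 g0.0851 F[-0.7 -0.3  1.5] q6 1.55
 slide mm [-3.6  0.1 20.1] rows 1 each [-3.6  0.1 20.1] turn 0.1
```

View pics/n.png

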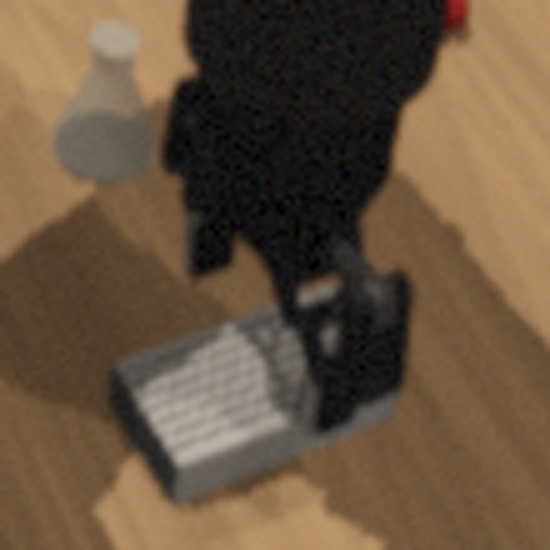

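>>> {"name": "apply_moves", "arguments": {"gripper": [0.085,0.085,0.085], "slide": [[-0.005,0,0.02],[-0.001,0,0.004],[0,0,0]], "turn": [0,0,0]}}

```text
clock: 35.2
position: [0.6256, -0.1626, 0.0123]
tool_rot: [0.014, 0.999, 0.036, 0.018]
contact_force: [0.3, 0.4, 0.2]
grip_width: 0.0851
```

>>> {"name": "apply_moves", "arguments": {"gripper": [0.075,0.068,0.06,0.05,0.05,0.05,0.05], "slide": [[0,0,0],[0,0,0],[0,0,0],[0,0,0],[0,0,0],[0,0,0],[0,0,0]], "turn": [0,0,0,0,0,0,0], "grip_force": 45}}

```text
clock: 35.78
position: [0.6286, -0.1625, 0.0179]
tool_rot: [0.015, 0.999, 0.037, 0.02]
contact_force: [0.3, 0.1, -1.6]
grip_width: 0.0567
```

Run:
```python
from h import *
go(.467,-.2976,.12,5.9,.03)
```

```text
t35.8 p[ 628.6 -162.5   17.9] yaw4.3 tilt2.88 g0.0567 F[ 0.3  0.1 -1.6] q6 1.54
 slide mm [-167.  126. -105.] rows 8 each [-20.9  15.8 -13.1] turn -1.6
```

>>> {"name": "apply_moves", "arguments": {"gripper": [0.065,0.075,0.075,0.075,0.075], "slide": [[0,0,0],[0,0,0],[-0.008,0,0.009],[-0.002,0,0.004],[0,0,0]], "turn": [0,0,0,0,0]}}

```text
clock: 36.2
position: [0.6202, -0.1637, 0.0048]
tool_rot: [0.015, 0.999, 0.037, 0.021]
contact_force: [0.2, 0.0, 0.6]
grip_width: 0.075
```

Run:
```python
from h import *
go(.623,-.1625,.005,4.3,.03)
```

```text
t36.2 p[ 620.2 -163.7    4.8] yaw4.3 tilt2.98 g0.0750 F[0.2 0.  0.6] q6 1.54
 slide mm [ 2.8 -1.  -0.1] rows 1 each [ 2.8 -1.  -0.1] turn -0.0
```

>>> {"name": "apply_moves", "arguments": {"gripper": [0.065,0.05,0.05,0.05], "slide": [[0.002,0,0.001],[0,0,0.001],[0,0,0.001],[0,0,0]], "turn": [0,0,0,0]}}

```text
clock: 36.53
position: [0.6231, -0.1636, 0.0041]
tool_rot: [0.015, 0.999, 0.038, 0.021]
contact_force: [0.0, 0.0, -2.1]
grip_width: 0.0572
```

>>> {"name": "apply_moves", "arguments": {"gripper": [0.05,0.05], "slide": [[0,0,0],[0,0,0]], "turn": [0,0], "grip_force": 60}}

```text
clock: 36.7
position: [0.6237, -0.1635, 0.0043]
tool_rot: [0.015, 0.999, 0.038, 0.021]
contact_force: [-0.4, -0.2, -2.4]
grip_width: 0.0567
```

>>> {"name": "apply_moves", "arguments": {"gripper": [0.05,0.05,0.05,0.05,0.05,0.05,0.05,0.05], "slide": [[0,0,-0.008],[0,0,-0.02],[0,0,-0.025],[0,0,-0.025],[0,0,-0.025],[0,0,-0.015],[0,0,0],[0,0,0]], "turn": [0,0,0,0,0,0,0,0]}}

```text
clock: 37.37
position: [0.6171, -0.16, 0.1275]
tool_rot: [0.015, 0.999, 0.037, 0.019]
contact_force: [0.4, 0.0, -2.4]
grip_width: 0.0573
```

Run:
```python
from h import *
go(.467,-.2976,.12,5.9,.025)
objtilt([.015,.999,.038,.021])
```

```text
t37.4 p[ 617.1 -160.   127.5] yaw4.3 tilt2.77 g0.0573 F[ 0.4  0.  -2.4] q6 1.55
 slide mm [-160.2  125.8    5.5] rows 9 each [-17.8  14.    0.6] turn -1.6
obj up [ 3.8e-03 -1.0e-04  1.0e+00] tilt 0.22
```

>>> {"name": "apply_moves", "arguments": {"gripper": [0.05,0.05,0.05,0.05,0.05,0.05,0.05,0.05,0.05,0.05,0.05,0.05], "slide": [[-0.009,0.007,0],[-0.018,0.014,0],[-0.018,0.014,0],[-0.018,0.014,0],[-0.018,0.014,0],[-0.018,0.014,0],[-0.018,0.014,0],[-0.018,0.014,0],[-0.012,0.01,0],[-0.006,0.004,0],[0,0,0],[0,0,0]], "turn": [0,0,0,0,0,0,0,0,0,-1.6,0,0]}}

```text
clock: 38.37
position: [0.4533, -0.2951, 0.1102]
tool_rot: [0.011, 0.999, 0.05, 0.007]
contact_force: [0.5, -0.2, -1.9]
grip_width: 0.0564
```

Run:
```python
from h import *
go(.467,-.2976,.04,5.9,.025)
objtilt([.015,.999,.038,.021])
tops("top",(395,170,80,80),lambda i:(i.max(2)<75),.005)
```

```text
t38.4 p[ 453.3 -295.1  110.2] yaw5.8 tilt1.53 g0.0564 F[ 0.5 -0.2 -1.9] q6 1.86
 slide mm [12.4  2.3 70.5] rows 3 each [ 4.1  0.8 23.5] turn -0.1
obj up [ 0.0284 -0.0054  0.9996] tilt 1.66
top ((476.4167785644531, -315.0909729003906), (226.44876098632812, 229.0460662841797), 83.44662475585938)
```

>>> {"name": "apply_moves", "arguments": {"gripper": [0.05,0.05,0.05,0.05,0.05,0.05,0.05,0.05,0.05,0.05,0.05,0.05,0.05], "slide": [[0.004,0.001,0.006],[0.004,0.001,0.006],[0.002,0,0.006],[0,0,0.006],[0,0,0.006],[0,0,0.006],[0,0,0.006],[0,0,0.006],[0,0,0.006],[0,0,0.006],[0,0,0.006],[0,0,0],[0,0,0]], "turn": [0,0,0,0,0,0,0,0,0,0,0,0,0]}}

```text
clock: 39.5
position: [0.4672, -0.2953, 0.0345]
tool_rot: [0.011, 0.999, 0.051, 0.005]
contact_force: [-0.8, 0.4, -2.0]
grip_width: 0.0565
```

Run:
```python
from h import *
go(.467,-.2976,.0073,5.9,.025)
objtilt([.015,.999,.038,.021])
```

```text
t39.5 p[ 467.2 -295.3   34.5] yaw5.9 tilt1.38 g0.0565 F[-0.8  0.4 -2. ] q6 1.85
 slide mm [-0.7  1.7 27.2] rows 2 each [-0.3  0.8 13.6] turn -0.0
obj up [ 0.0319 -0.0062  0.9995] tilt 1.86
```

>>> {"name": "apply_moves", "arguments": {"gripper": [0.05,0.05,0.05,0.05], "slide": [[0,0.002,0.007],[0,0,0.007],[0,0,0],[0,0,0]], "turn": [0,0,0,0]}}

```text
clock: 39.83
position: [0.4682, -0.2981, 0.0198]
tool_rot: [0.011, 0.999, 0.051, 0.006]
contact_force: [0.4, -0.8, -1.7]
grip_width: 0.0565
```

Run:
```python
from h import *
go(.468,-.2976,.0073,5.9,.025)
objtilt([.015,.999,.038,.021])
for n,b,th in(("side",(285,290,125,105),0),):
    f=optics.grab_frame(n); x,y,w,h=b; i=f["image"][y:y+h,x:x+w]
    # predicted rest outer corners, for contour check
    R=Rn.from_euler("z",5.9,degrees=True).as_matrix()
    print([proj(f,R@[sx*.068,sy*.042,.005]+np.array([.467,-.2976,0])).round(1).tolist() for sx,sy in((1,1),(1,-1),(-1,-1),(-1,1))])
    m=((i.max(2)<45)).astype(np.uint8); ys,xs=np.nonzero(m); print("dark bbox",xs.min()+x,xs.max()+x,ys.min()+y,ys.max()+y)
```

```text
t39.8 p[ 468.2 -298.1   19.8] yaw5.9 tilt1.45 g0.0565 F[ 0.4 -0.8 -1.7] q6 1.85
 slide mm [-0.2 -0.8 12.5] rows 1 each [-0.2 -0.8 12.5] turn -0.0
obj up [ 0.0304 -0.0058  0.9995] tilt 1.77
[[366.5, 317.0], [389.6, 354.2], [323.1, 386.8], [303.4, 345.2]]
dark bbox 305 388 290 386
```

Position matches; now lower gently.

>>> {"name": "apply_moves", "arguments": {"gripper": [0.05,0.05,0.05], "slide": [[0,0,0.006],[0,0,0.004],[0,0,0]], "turn": [0,0,0]}}

```text
clock: 40.13
position: [0.4687, -0.2984, 0.0094]
tool_rot: [0.011, 0.999, 0.051, 0.007]
contact_force: [-0.2, -0.1, -2.3]
grip_width: 0.057
```

>>> {"name": "apply_moves", "arguments": {"gripper": [0.05,0.05], "slide": [[0,0,0.003],[0,0,0]], "turn": [0,0]}}

```text
clock: 40.3
position: [0.4688, -0.2985, 0.0071]
tool_rot: [0.011, 0.999, 0.052, 0.007]
contact_force: [-0.4, 0.7, -0.1]
grip_width: 0.0569
```

>>> {"name": "apply_moves", "arguments": {"gripper": [0.05,0.05,0.05], "slide": [[0,0,0.002],[0,0,0.001],[0,0,0]], "turn": [0,0,0], "grip_force": 25}}

```text
clock: 40.55
position: [0.4692, -0.2987, 0.0073]
tool_rot: [0.012, 0.999, 0.052, 0.008]
contact_force: [-1.2, -0.9, -2.3]
grip_width: 0.0568
```

>>> {"name": "apply_moves", "arguments": {"gripper": [0.058,0.06,0.063,0.068,0.075,0.075], "slide": [[0,0,0],[0,0,0],[0,0,0],[0,0,0],[0,0,0],[0,0,0]], "turn": [0,0,0,0,0,0]}}

```text
clock: 41.05
position: [0.4703, -0.2991, 0.0074]
tool_rot: [0.012, 0.999, 0.052, 0.009]
contact_force: [-0.8, 0.0, -0.5]
grip_width: 0.0751
```

>>> {"name": "apply_moves", "arguments": {"gripper": [0.08,0.08,0.08,0.08,0.08,0.08,0.08,0.08,0.08,0.08,0.08,0.08,0.08,0.08], "slide": [[0,0,-0.01],[0,0,-0.02],[0,0,-0.03],[0,0,-0.03],[0,0,-0.03],[0,0,-0.03],[0,0,-0.02],[0,0,0],[0,0.03,0],[0,0.03,0],[0,0.03,0],[0,0.03,0],[0,0,0],[0,0,0]], "turn": [0,0,0,0,0,0,0,0,0,0,0,0,0,0]}}

```text
clock: 42.22
position: [0.4788, -0.4182, 0.1978]
tool_rot: [0.013, 0.998, 0.054, 0.01]
contact_force: [-0.4, -0.6, 0.2]
grip_width: 0.08
```

Run:
```python
from h import *
go(.468,-.2976,.0073,5.9,.025)
print("shell z=.033:")
tops("side",(295,295,105,100),lambda i:(i.max(2)-i.min(2)<45)&(i.max(2)>95),.033)
tops("top",(400,175,65,75),lambda i:(i.max(2)-i.min(2)<55)&(i.max(2)>110),.033)
f=optics.grab_frame("top"); cv2.imwrite("pics/endtop.png",f["image"][:,:,::-1])
i=f["image"][175:250,400:465]; print(i[38,::4].tolist())
g=optics.grab_frame("side"); print(g["image"][345,300:395:5].tolist())
```

```text
t42.2 p[ 478.8 -418.2  197.8] yaw6.3 tilt1.95 g0.0800 F[-0.4 -0.6  0.2] q6 2.07
 slide mm [  -1.3 -126.3  187.1] rows 10 each [ -0.1 -12.6  18.7] turn 0.4
shell z=.033:
side ((468.4361572265625, -304.02984619140625), (138.0565948486328, 73.23580932617188), 7.851024150848389)Traceback (most recent call last):
  File "<stdin>", line 5, in <module>
  File "h.py", line 25, in tops
    m=cond(im.astype(int)).astype(np.uint8); cs,_=cv2.findContours(m,cv2.RETR_EXTERNAL,cv2.CHAIN_APPROX_NONE); c=max(cs,key=cv2.contourArea)
                                                                                                                 ~~~^^^^^^^^^^^^^^^^^^^^^^^^
ValueError: max() iterable argument is empty
```

>>> {"name": "apply_moves", "arguments": {"gripper": [0.08,0.08,0.08,0.08,0.08,0.08,0.08,0.08,0.08,0.08,0.08,0.08,0.08,0.08,0.08,0.08,0.08,0.08,0.08], "slide": [[0.004,-0.02,-0.002],[0.004,-0.03,-0.002],[0.004,-0.03,-0.002],[0.004,-0.03,-0.002],[0.004,-0.03,-0.002],[0.004,-0.03,-0.002],[0.004,-0.03,-0.002],[0.004,-0.03,-0.002],[0.004,-0.03,-0.002],[0.004,-0.03,-0.002],[0.004,-0.03,-0.002],[0.004,-0.03,-0.002],[0.004,-0.03,-0.002],[0.004,-0.03,-0.002],[0.004,-0.03,-0.002],[0.004,-0.03,0],[0.004,-0.02,0],[0,0,0],[0,0,0]], "turn": [0,0,0,0,0,0,0,0,0,0,0,0,0,0,0,0,0,0,0]}}

```text
clock: 43.9
position: [0.4753, 0.1141, 0.2191]
tool_rot: [0.01, 0.998, 0.065, 0.013]
contact_force: [-0.5, -0.4, 0.1]
grip_width: 0.08
```

Run:
```python
from h import *
go(.55,.1,.2,5.9,.025)
f=optics.grab_frame("top"); i=f["image"]
print("top row",i[210,405:455:3].tolist())
g=optics.grab_frame("side"); print("side row",g["image"][345,300:395:5].tolist())
R=Rn.from_euler("z",5.9,degrees=True).as_matrix()
for n,F in(("top",f),("side",g)): print(n,[proj(F,R@[sx*.055,sy*.029,.033]+np.array([.467,-.2976,0])).round(1).tolist() for sx,sy in((1,1),(1,-1),(-1,-1),(-1,1))])
```

```text
t43.9 p[475.3 114.1 219.1] yaw7.5 tilt1.84 g0.0800 F[-0.5 -0.4  0.1] q6 1.02
 slide mm [71.7 23.2 21.4] rows 4 each [17.9  5.8  5.3] turn 1.6
top row [[232, 177, 118], [231, 175, 117], [221, 164, 110], [63, 54, 49], [129, 119, 111], [189, 182, 173], [228, 229, 223], [231, 232, 227], [234, 235, 228], [233, 234, 227], [236, 236, 230], [233, 232, 225], [212, 209, 198], [184, 133, 90], [216, 158, 106], [215, 157, 105], [215, 158, 105]]
side row [[160, 125, 88], [66, 49, 35], [37, 37, 35], [69, 62, 59], [165, 160, 151], [154, 148, 140], [158, 151, 142], [160, 152, 144], [149, 142, 133], [166, 158, 149], [149, 142, 134], [167, 160, 151], [142, 135, 127], [167, 160, 149], [149, 140, 133], [167, 159, 150], [116, 109, 104], [143, 109, 74], [155, 120, 82]]
top [[416.8, 194.3], [437.1, 190.6], [446.7, 229.4], [426.0, 233.2]]
side [[365.3, 317.6], [381.6, 343.8], [326.8, 370.0], [312.6, 341.1]]
```

Run:
```python
from h import *
tops("top",(400,180,60,65),lambda i:(i.max(2)-i.min(2)<30)&(i.max(2)>200),.033)
g=optics.grab_frame("side")
# sharp side check: case top contour
tops("side",(295,300,100,90),lambda i:cv2.morphologyEx(((i.max(2)-i.min(2)<30)&(i.max(2)>130)).astype(np.uint8),cv2.MORPH_OPEN,np.ones((9,9))),.033)
# dropper base, round tin, flask and beaker still standing: compare first and last side picture
a=cv2.imread("pics/side0.png")[:,:,::-1].astype(int); b=g["image"].astype(int)
for k,(x,y,w,h) in {"flask":(348,192,26,36),"beaker":(293,122,24,30)}.items():
    print(k,np.abs(a-b)[y:y+h,x:x+w].mean().round(1))
s=tops("side",(280,195,40,48),lambda i:(i.max(2)-i.min(2)<25)&(i.max(2)>140),.0)
ys=b[195:243,280:320]; print("dropper row",b[232,285:318:2].max(1).tolist(), b[225,285:318:2].max(1).tolist())
for X in((.474,.0117,.003),(.474,.0117,.065)): print(proj(g,X).round(1))
print(status.sense()["clock"])
```

```text
top ((472.06341552734375, -295.6059265136719), (107.75173950195312, 57.45304870605469), 6.108820915222168)
side ((471.9017333984375, -297.41644287109375), (109.15377807617188, 58.253971099853516), 6.062744140625)
flask 12.4
beaker 9.3
side ((476.5316162109375, 43.66518783569336), (11.559452056884766, 23.93036651611328), 51.503875732421875)
dropper row [93, 91, 32, 33, 83, 97, 97, 95, 94, 75, 63, 36, 36, 150, 156, 148, 155] [90, 87, 83, 73, 105, 113, 119, 110, 105, 85, 48, 99, 152, 148, 150, 154, 160]
[299.2 231.2]
[298.5 213. ]
44.2
```

```bash
python3 -c "
from rig import job; print(job.finish_job())"
```

```text
the job is handed in; nothing more can be done
None
```

I took the stack apart from the top down: dropper bottle, round tin, square tin, then the metal case. Each was set in its own rest and released at floor height. I handed the job in at about 44 s on the robot's clock, with the gripper clear of everything.

**Last checks, measured against the rest centres:**

| Thing | Offset from rest centre | Room available |
|---|---|---|
| Metal case | about 4.6 mm | 7 mm |
| Square tin | about 4 mm | 7 mm |
| Round tin | about 3.5 mm | 7 mm |
| Dropper bottle | not measured; upright and inside the lip in the last picture that showed it | 6 mm |

- **Metal case:** both views gave the right size and a 6.1° turn at seated height, matching the rest.
- **Square tin:** its sides were parallel to the rest, and its size was right for seated height.
- **Flask and beaker:** both were standing in the last pictures that showed them.

**What was weak or disagreed:**
- **Tool tilt:** the tool drifted by 1 to 4° during moves. The square tin and the case were about 2 to 3° out of level just before touching down.
- **Case grip:** my first grip was too high, so I let go and gripped again lower before lifting.
- **Camera agreement:** the two cameras differed by about 2 mm in y.
- **Flask and beaker, final check:** a picture-difference check gave only small differences, which I put down to shadows. I had used all 16 picture views, so I did not look at them again at the end.

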